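Take the lift-off lid off a parts-rinse tank

TASK

Take the lid off the rinse tank: first push the red release slide outwards to its stop, so that it draws the catch off the lid, and let it spring back; then raise the lid by its yellow bar until it stands upright on its hinge pins, and only then lift it straight up off them. Stand the lid upright in the orange drip rack, bar on top and hinge forks down on the rack's base, and let go of it without dropping it; leave the oil can, spanner, bearing ring and sleeve where they are.

Things in the scene. Friction and masses are not known exactly. Their poses are not given: they have to be found in the camera images.
- tank: White fixed tank, 120 (x) x 260 (y) x 70 mm high; origin under its middle, on the bench. Basin centred at y = +35 mm, 190 wide; solid control end y -60 to -130. Hinge on the +x side; the lid's bar overhangs the -x side. A steel back stop (30 mm wide at y = 35) is 10 mm behind the pin line, reaching 45 mm above it: a lid let go past upright leans on it at about 0.2 rad.
- pins (a point): Middle of the hinge pin line of the tank, in the tank frame at x = 79, y = 35, z = 72 mm; its axes are the tank's. Two horizontal steel pins of 8 mm diameter lie along the tank's y, 60 mm either side of this point, each held between two bracket plates.
- lid: Loose steel lid, 0.34-0.61 kg. Origin: middle of its hinge line. Plate 190 mm (y) x 120 mm (x -22 to -142) x 4 mm, +z its upper face; lips below sit loosely in the basin. Two forks (22 wide, 18.5 thick, y = +-60) hug the pins, 10.5 mm slots open to +x, prong ends at x = +13: they slip off along the lid's -x within 20 mm. Shut: axes as the tank's. Upright: +x straight down, bar on top.
- lid_bar (a point): Middle of the lid's yellow round bar (14 mm diameter, 110 mm long along y), at x = -190 mm in the lid frame, 48 mm beyond the plate's edge; the space between is open but for 10 mm side arms at y = +-50 mm. The bar can turn between gripper pads. 72 mm above the bench when shut.
- release (a joint): Red release slide, metres: 0 home, 0.028 at its stop. Moves outwards along the tank's -y (away from the lid) against a spring, 3 N at home to 7 N at the stop (9 N with the catch); springs home when let go. After its first 4 mm it pulls the catch along.
- release_grip (a point): Point on the slide's red grip, 11 mm below its top, 113 mm above the bench; at home at x = 0, y = -80 mm in the tank frame. Grip: 22 mm along the tank's x, 16 mm along y, from 90 to 124 mm above the bench, on a flat dark carrier 56 x 26 mm.
- catch (a joint): Brass tongue, metres: 0 fully over the lid's end (10 mm overlap, the lid cannot rise), clear of the lid above 0.012; stays where it is left by friction. One full stroke of the release slide brings it to about 0.024.
- rack: Fixed drip rack: grey base 110 (x) x 190 (y) x 10 mm, origin under its middle. Four orange 8 mm rods at y = +-30 mm form a slot along y at x = 0, 22 mm clear up to 85 mm above the bench, flaring to 60 mm at 115 mm. The lid stands in it, width along the rack's y (either way round), plate between the rods, fork prongs on the base: lid origin then 23 mm, bar 213 mm above the bench.
- oil_can: Bystander: red can standing upright, 44 mm diameter, 100 mm tall, origin under its middle.
- spanner: Bystander: steel spanner lying flat, 160 mm long along its x, origin under its middle.
- bearing: Bystander: steel bearing ring lying flat, 62 mm outer diameter, 16 mm high, origin under its middle.
- sleeve: Bystander: aluminium sleeve standing upright, 42 mm diameter, 50 mm tall, origin under its middle.
Things that resemble listed ones, but are neither listed nor needed, are in the scene too. There is more than one size of the rack; the job needs the largest.

How it is judged:
On the way, in this order (a step that is already met when the one before it is completed fails the run):
1. the release slide is pushed out to its stop (value of joint release above 0.0245 m), for 0.05 s.
2. the release slide has sprung back home, the catch is clear of the lid, the lid still shut (value of joint release below 0.004 m and value of joint catch above 0.012 m and angle between lid's own z axis and vertical below 0.3 rad), for 0.1 s.
3. the lid stands upright (within 0.3 rad), still on its pins (angle between lid's own x axis and vertical above 2.84 rad and distance between lid and pins below 0.01 m), for 0.1 s.
4. the lid is lifted up off its pins, still upright (angle between lid's own x axis and vertical above 2.7 rad and z of lid in the frame of pins above 0.022 m and horizontal distance between lid and pins below 0.05 m), for 0.05 s.
At the end, for the whole second after the job is handed in: The lid stands at rest in the drip rack, bar on top and within 0.34 rad of upright, its forks on the rack's base (lid origin 16 to 32 mm above the bench, within 30 mm across and 35 mm along the slot of the rack's middle), let go of; the release slide is home (angle between lid's own x axis and vertical above 2.8 rad and x of lid in the frame of rack between -0.03 and 0.03 m and y of lid in the frame of rack between -0.035 and 0.035 m and height (world z) of lid between 0.016 and 0.032 m and linear speed of lid below 0.03 m/s and value of joint release below 0.004 m); the robot touches nothing.
It fails at once if a bystander (oil can, spanner, bearing ring, sleeve) is shifted by more than 30 mm (distance of any of oil_can, spanner, bearing, sleeve from where it was at the start of the episode above 0.03 m).
It fails at once if the oil can or the sleeve is tipped over (angle between any of oil_can, sleeve's own z axis and vertical above 0.6 rad).
It fails at once if the lid is dropped (falls untouched at over 0.7 m/s) (contact force between the fingers and lid below 0.05 N and linear speed of lid above 0.7 m/s).
It also fails if it takes over 64 s, if anything falls off the work surface, if the arm or the gripper's body presses on something with over 40 N, if the wrist force passes 120 N, or if a joint passes its speed limit or range.

ROBOT

A 6-joint arm with a two-finger parallel gripper is mounted at the origin on the work surface. World frame = base frame: x ahead of the robot, y to its left, z up, the work surface at z = 0. Lengths are in m, angles in rad, forces in N, time in s.
With the tool pointing down it reaches from about 0.3 to 0.75 m from the base axis. Payload 8.5 kg.
Tool frame: the origin (TCP) lies at the very end of the fingers, on their centre line; the grasp point (between the pads) lies 19 mm behind it; z points along the fingers, y is the direction in which the jaws open and shut (so a half turn about z gives the same grasp; the last joint's range is limited). The gripper opens to 88 mm and grips with 3 to 60 N. Pads are 18 mm wide; open, the fingers measure 123 mm over their backs; the gripper's body (75 mm by 187 mm) begins 45 mm behind the grasp point.
Start: joints at [-0.215, 0.381, 1.297, -0, 1.464, -0.215], TCP at [0.55, 0, 0.239] pointing down, gripper open.
Joint ranges: [-3.11, 3.11], [-0.89, 2.33], [0.22, 2.48], [-1.42, 4.56], [0.17, 2.85], [-2.88, 2.88]. Speed limits (rad/s): [2.39, 2.39, 3.14, 3.14, 3.14, 3.14].

INTERFACE

Orientations are given as a unit quaternion [x, y, z, w].
In Python, from cell import env gives the robot as it stands. The module is installed in compiled form; this text tells all that it offers.
- The arm moves only by the shell command python3 -m pendant 'ROWS'. ROWS is a JSON object of lists of equal length, an entry for each row: "gripper": the opening, from 0 (shut) to 1 (fully open); "linear": the shift along the tool's x, y, z in units of 30 mm (1.0 is 30 mm), a list of three; "rotation": the turn, a rotation vector about the tool's x, y, z in units of 8 degrees (1.0 is 8 degrees), a list of three. In form: {"gripper": [gripper, ...], "linear": [[tx, ty, tz], ...], "rotation": [[wx, wy, wz], ...]}. A call has 1 to 12 rows; each row shifts and turns the pose as measured when the row begins, along the tool's axes as they then stand; what a row does not reach is not made up. A row lasts 1/8 s, in which the tool goes at most 62.5 mm and 10.7 degrees, less where a joint would pass 70% of its speed; a pose out of reach is approached as far as the arm can. A call is refused whole if a number of a shift passes 1 or a number of a turn 1, either way. A call with a gripper value outside its range is refused whole. The fingers move at their own pace and stop on an object; the grip force is fixed at half the most. Time passes only in rows, so rows that do not move let the fingers close. It gives the time, the measured TCP pose, the force and the opening at its end, in the units of the state.
- env.state(): the state, without advancing time (a new reading comes with each control period).
- env.capture(name): name is "scene" or "side" or "wrist"; returns a dict with "color" (400x640x3 uint8, blue, green, red), "depth" (400x640 float32, m along the optical axis (not along the pixel's ray), 0 where there is no reading), "fx", "fy", "cx", "cy" (pixels), "k1" (the pictures are not rectified: a ray, as slopes to the right and down, at radius r is drawn at 1 + k1 r^2 times it, then the intrinsics apply), "origin" and "attitude" of the camera in the world; the wrist camera has in their place "T_tool_cam" (4x4, takes a point from camera to tool coordinates, whose origin is the TCP and whose axes are the flange's). Camera axes: x right, y down, z forward; pixel columns grow to the right and rows downward; lengths in m; the calibration is good to about 2 mm. A picture is of the moment at which its call begins: read the wrist's pose just before it.
- env.finish_job(): hands the job in, once; it reports no verdict.
The state is a dict: "time_s": time; "joints": joint angles; "qvel": joint speeds; "effort": joint torques, N m; "tool_pos": TCP position; "tcp_rot": TCP orientation; "force": force on the tool from outside, world axes, zero at the start; "moment": the same for the moment, N m; "width": finger opening in m.
Only numpy, scipy, OpenCV 4.12 (cv2) and the standard library are available. Lean on these libraries where they do the work, as an engineer would, in place of code of your own. Each camera call takes 0.05 s, during which the arm holds its last target.

## Working session

There is one attempt and no reset: what is moved stays moved. The work goes in short steps, Python scripts to look and compute and a shell command to move; the robot and the scene stay as the last step left them, time stands still between calls to the robot, and variables do not carry over. Pictures are saved under pics/ and viewed, and the job is handed in when it is done.

```bash
ls; mkdir -p pics
cat > h.py <<'E'
import numpy as np,cv2
from cell import env
from scipy.spatial.transform import Rotation as R
def cap(n):
    s=env.state(); c=env.capture(n)
    if n=='wrist':
        T=np.eye(4);T[:3,:3]=R.from_quat(s['tcp_rot']).as_matrix();T[:3,3]=s['tool_pos']
        c['T']=T@np.array(c['T_tool_cam'])
    else:
        T=np.eye(4);a=np.array(c['attitude'])
        T[:3,:3]=a if a.shape==(3,3) else R.from_quat(a).as_matrix()
        T[:3,3]=c['origin'];c['T']=T
    return c
def ray(c,u,v):
    K=np.array([[c['fx'],0,c['cx']],[0,c['fy'],c['cy']],[0,0,1.]])
    p=cv2.undistortPoints(np.array([[[u,v]]],float),K,np.array([c['k1'],0,0,0,0.]))[0,0]
    # k1 model as cv2
    return np.array([p[0],p[1],1.])
def onplane(c,u,v,z):
    d=c['T'][:3,:3]@ray(c,u,v);o=c['T'][:3,3]
    return o+d*(z-o[2])/d[2]
def bydepth(c,u,v):
    d=c['depth'][int(round(v)),int(round(u))]
    return c['T'][:3,:3]@(ray(c,u,v)*d)+c['T'][:3,3]
def cloud(c):
    h,w=c['depth'].shape
    uu,vv=np.meshgrid(np.arange(w),np.arange(h))
    K=np.array([[c['fx'],0,c['cx']],[0,c['fy'],c['cy']],[0,0,1.]])
    p=cv2.undistortPoints(np.stack([uu,vv],-1).reshape(-1,1,2).astype(float),K,np.array([c['k1'],0,0,0,0.])).reshape(h,w,2)
    P=np.concatenate([p,np.ones((h,w,1))],-1)*c['depth'][...,None]
    return P@c['T'][:3,:3].T+c['T'][:3,3]
E
python3 - <<'E'
from h import *
print(env.state())
for n in ['scene','side','wrist']:
    c=cap(n); cv2.imwrite(f'pics/{n}0.png',c['color']); print(n,c['T'].round(3).tolist(),c['fx'],c['cx'],c['cy'],c['k1'],(c['depth']>0).mean())
E
```

```text
pics
{'time_s': 0.0, 'joints': array([-2.15279540e-01,  3.81182278e-01,  1.29826229e+00, -7.93254595e-06,
        1.46357659e+00, -2.15335685e-01]), 'qvel': array([-0.00099895,  0.0011557 , -0.00129998,  0.00135168, -0.00072989,
        0.00155256]), 'effort': array([-6.18006070e-04, -4.37936819e+01, -2.24552107e+01,  7.13253510e-02,
        3.52583989e-02, -8.49877097e-05]), 'tool_pos': array([5.49720375e-01, 6.80436646e-05, 2.38144615e-01]), 'tcp_rot': array([ 7.07086448e-01,  7.07126753e-01, -3.88806904e-04, -5.99165754e-04]), 'force': array([0.27432611, 0.06738881, 0.13082884]), 'moment': array([ 0.01994302, -0.01828211, -0.00251166]), 'width': 0.08818460941604454}
scene [[-0.673, 0.491, -0.553, 1.159], [0.739, 0.425, -0.522, 0.525], [-0.021, -0.761, -0.649, 0.782], [0.0, 0.0, 0.0, 1.0]] 402.31026379236135 315.9224822527609 201.49932579732607 -0.09498060799933464 0.99587890625
side [[0.993, -0.092, 0.072, 0.509], [-0.116, -0.714, 0.69, -0.658], [-0.012, -0.694, -0.72, 0.775], [0.0, 0.0, 0.0, 1.0]] 439.3416812384744 316.57446302652426 204.54660011987508 -0.09417637905356581 0.99608203125
wrist [[1.0, 0.002, -0.001, 0.55], [0.002, -0.953, -0.303, 0.078], [-0.001, 0.303, -0.953, 0.384], [0.0, 0.0, 0.0, 1.0]] 290.97441838808544 323.18796324179647 200.47578521183297 -0.04438048361547697 0.99587890625
```

View pics/scene0.png

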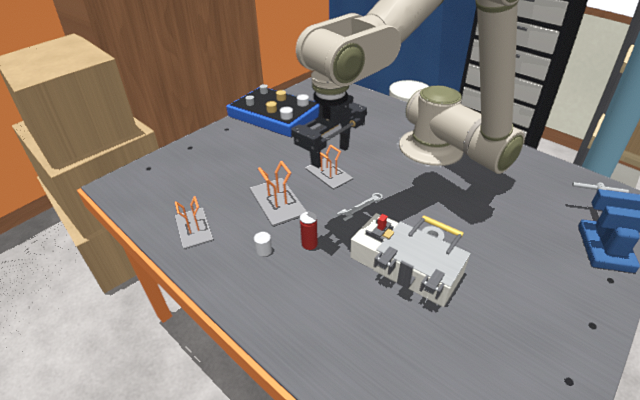

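View pics/side0.png

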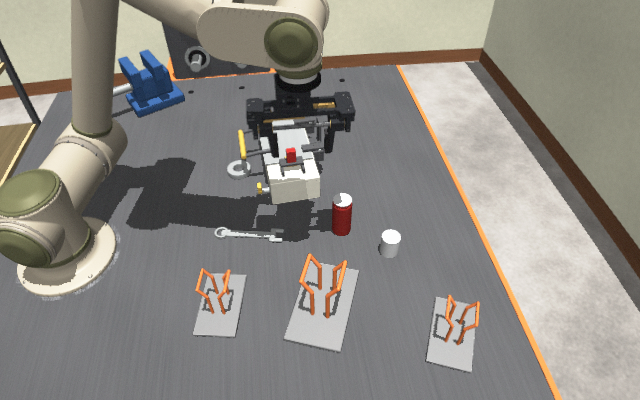

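View pics/wrist0.png

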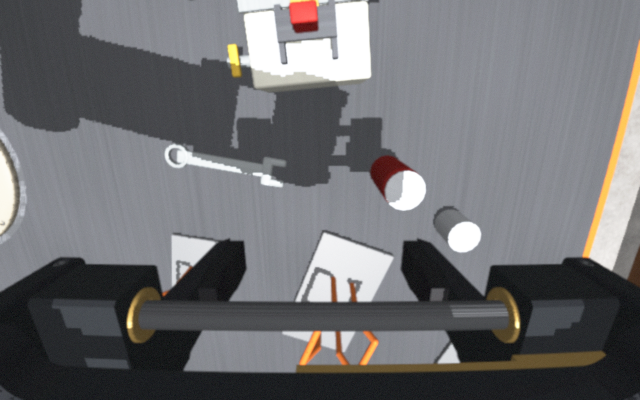

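The scene shows the tank at (410,255), the racks at (277,195), (193,222) and (330,170), the red can at (309,231) and the sleeve at (263,243). Next I'll measure them.

Run:
```python
from h import *
for n in ['scene','side','wrist']:
    c=cap(n); P=cloud(c); hsv=cv2.cvtColor(c['color'],cv2.COLOR_BGR2HSV)
    H,S,V=hsv[...,0],hsv[...,1],hsv[...,2]
    W=(P[...,0]>0.25)&(P[...,0]<0.95)&(abs(P[...,1])<0.5)&(P[...,2]<0.3)&(c['depth']>0)
    def comp(m,name,mn=15):
        k,l,st,ce=cv2.connectedComponentsWithStats(m.astype(np.uint8))
        for i in range(1,k):
            if st[i,4]>=mn:
                q=P[l==i]; print(n,name,st[i,4],ce[i].round(0),'med',np.median(q,0).round(3),'min',np.percentile(q,3,axis=0).round(3),'max',np.percentile(q,97,axis=0).round(3))
    comp(W&((H<5)|(H>172))&(S>150)&(V>60),'red')
    comp(W&(H>18)&(H<32)&(S>130)&(V>90),'yellow')
    comp(W&(H>=5)&(H<16)&(S>130)&(V>90),'orange')
    z=P[...,2]
    comp(W&(z>0.006)&(z<0.013),'base10',60)
    np.save(f'pics/{n}P.npy',P)
    if n=='scene': crop=c['color'][180:320,320:500]
    if n=='side': crop=c['color'][90:250,200:420]
    if n!='wrist': cv2.imwrite(f'pics/{n}z.png',cv2.resize(crop,None,fx=3.5,fy=3.5,interpolation=cv2.INTER_CUBIC))
```

```text
scene red 107 [382. 221.] med [0.542 0.158 0.113] min [0.43  0.102 0.016] max [0.547 0.162 0.123]
scene red 373 [309. 235.] med [0.648 0.015 0.05 ] min [ 0.628 -0.004  0.007] max [0.656 0.021 0.089]
scene yellow 66 [440. 226.] med [0.42  0.256 0.072] min [0.415 0.217 0.069] max [0.425 0.3   0.075]
scene orange 120 [329. 158.] med [ 0.355 -0.154  0.066] min [ 0.335 -0.194  0.014] max [ 0.481 -0.076  0.157]
scene orange 135 [282. 178.] med [ 0.546 -0.181  0.088] min [ 0.43  -0.289 -0.002] max [ 0.568 -0.153  0.117]
scene orange 106 [269. 185.] med [ 0.593 -0.186  0.077] min [ 0.51  -0.32  -0.002] max [ 0.609 -0.167  0.118]
scene orange 61 [194. 207.] med [ 0.786 -0.298  0.069] min [ 0.725 -0.403 -0.002] max [ 0.805 -0.257  0.089]
scene orange 74 [183. 214.] med [ 0.825 -0.283  0.069] min [ 0.806 -0.318  0.018] max [ 0.837 -0.269  0.09 ]
scene base10 72 [322. 169.] med [ 0.372 -0.191  0.007] min [ 0.323 -0.226  0.006] max [ 0.401 -0.166  0.009]
scene base10 128 [335. 177.] med [ 0.369 -0.132  0.007] min [ 0.334 -0.17   0.006] max [ 0.408 -0.102  0.009]
scene base10 1173 [278. 203.] med 
[... 3330 characters left out ...]
086  0.006] max [ 0.734 -0.056  0.013]
wrist base10 4303 [343. 270.] med [ 0.578 -0.148  0.01 ] min [ 0.522 -0.198  0.008] max [ 0.637 -0.099  0.011]
wrist base10 1155 [187. 254.] med [ 0.348 -0.121  0.007] min [ 0.322 -0.167  0.006] max [ 0.387 -0.098  0.009]
wrist base10 180 [299. 335.] med [ 0.513 -0.266  0.01 ] min [ 0.488 -0.275  0.009] max [ 0.53  -0.26   0.011]
wrist base10 227 [328. 339.] med [ 0.56  -0.275  0.01 ] min [ 0.547 -0.292  0.008] max [ 0.569 -0.26   0.011]
wrist base10 170 [346. 339.] med [ 0.586 -0.274  0.01 ] min [ 0.579 -0.297  0.008] max [ 0.596 -0.261  0.011]
wrist base10 243 [449. 355.] med [ 0.761 -0.316  0.007] min [ 0.746 -0.329  0.006] max [ 0.776 -0.293  0.009]
```

View pics/scenez.png

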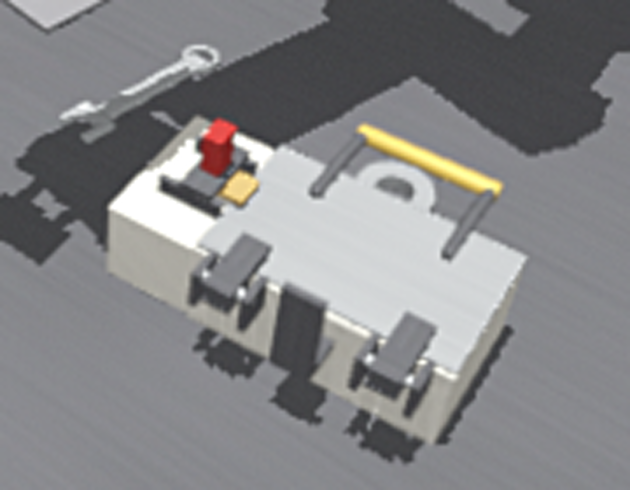

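View pics/sidez.png

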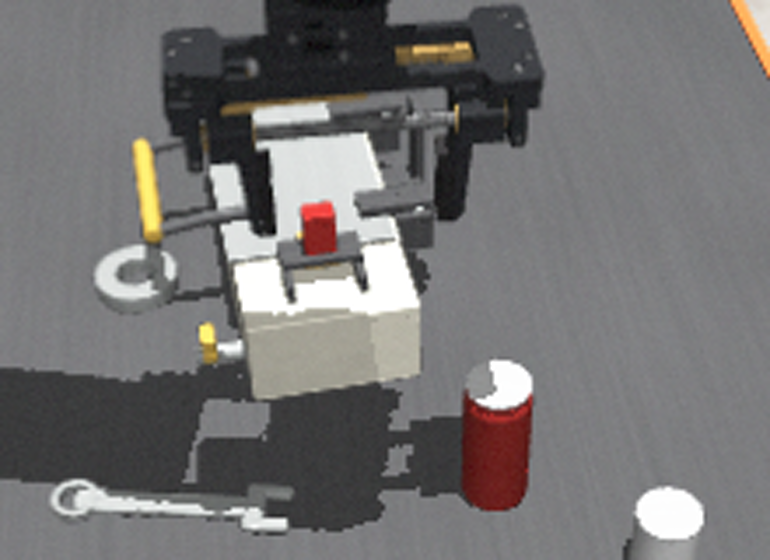

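Run:
```python
from h import *
Ps={n:np.load(f'pics/{n}P.npy') for n in ['scene','side','wrist']}
# rack base
for n in Ps:
    P=Ps[n].reshape(-1,3)
    m=(P[:,2]>0.0065)&(P[:,2]<0.0125)&(P[:,0]>0.45)&(P[:,0]<0.7)&(P[:,1]<-0.07)&(P[:,1]>-.36)
    r=cv2.minAreaRect((P[m,:2]*1000).astype(np.float32)); print(n,'rack',r,m.sum())
    # rods between z .02 and .08
    for lo,hi in [(.015,.045),(.045,.075),(.11,.12)]:
        m=(P[:,2]>lo)&(P[:,2]<hi)&(P[:,0]>0.5)&(P[:,0]<0.63)&(P[:,1]<-0.13)&(P[:,1]>-.26)
        q=P[m][:,:2]
        if len(q)>8:
            im=np.zeros((150,150),np.uint8); ij=((q-[.49,-.27])*1000).astype(int); im[ij[:,0].clip(0,149),ij[:,1].clip(0,149)]=1
            im=cv2.dilate(im,np.ones((5,5)));k,l,st,ce=cv2.connectedComponentsWithStats(im)
            L=l[ij[:,0].clip(0,149),ij[:,1].clip(0,149)]
            for i in range(1,k):
                if (L==i).sum()>5: print('  ',lo,(L==i).sum(),q[L==i].mean(0).round(4),(q[L==i].max(0)-q[L==i].min(0)).round(3))
    # tank top z 60..82
    m=(P[:,2]>0.062)&(P[:,2]<0.085)&(P[:,0]>0.44)&(P[:,0]<0.68)&(P[:,1]>0.09)&(P[:,1]<.42)
    r=cv2.minAreaRect((P[m,:2]*1000).astype(np.float32)); print(n,'tank',r,m.sum())
    # bar
    m=(P[:,2]>0.066)&(P[:,2]<0.09)&(P[:,0]>0.395)&(P[:,0]<0.432)&(P[:,1]>0.15)&(P[:,1]<.36)
    q=P[m]
    if len(q)>20:
        d=np.polyfit(q[:,1],q[:,0],1); print(n,'bar slope',d,q[:,:].mean(0),np.percentile(q,[1,99],axis=0).round(4),len(q))
    m=(P[:,2]>0.118)&(P[:,2]<0.13)&(P[:,0]>0.5)&(P[:,0]<0.57)&(P[:,1]>0.12)&(P[:,1]<.19)
    q=P[m]; print('griptop',len(q),q.mean(0).round(4),cv2.minAreaRect((q[:,:2]*1000).astype(np.float32)))
```

```text
scene rack ((569.8297729492188, -191.99806213378906), (191.31703186035156, 109.03572082519531), 68.75629425048828) 1130
   0.015 19 [ 0.5451 -0.2153] [0.007 0.01 ]
   0.015 20 [ 0.5666 -0.1591] [0.007 0.007]
   0.015 17 [ 0.5738 -0.2248] [0.008 0.005]
   0.015 22 [ 0.5947 -0.1698] [0.011 0.007]
   0.045 23 [ 0.5452 -0.2154] [0.006 0.011]
   0.045 24 [ 0.5667 -0.1586] [0.011 0.006]
   0.045 10 [ 0.5718 -0.2243] [0.009 0.005]
   0.045 22 [ 0.5946 -0.1697] [0.008 0.008]
   0.11 49 [ 0.5395 -0.1788] [0.025 0.064]
   0.11 47 [ 0.5997 -0.2026] [0.028 0.062]
scene tank ((531.5402221679688, 233.8173065185547), (183.1851043701172, 260.1749572753906), 4.976089954376221) 4489
scene bar slope [-0.05763723  0.43323162] [0.41810409 0.26246104 0.07395764] [[0.4082 0.2071 0.0668]
 [0.431  0.3143 0.0785]] 235
griptop 45 [0.5366 0.1554 0.1218] ((536.4122314453125, 155.15872192382812), (21.448266983032227, 14.188035011291504), 3.840322494506836)
side rack ((540.7127075195312, -184.62158203125), (192.32350158691406, 167.16476440429688), 69.18798828125) 3623
   0.015 31 [ 0.5418 -0.2194] [0.008 0.006]
  
[... 793 characters left out ...]
459960938, -194.9341278076172), (191.7310028076172, 109.0299072265625), 69.1014633178711) 4862
   0.015 68 [ 0.5643 -0.1588] [0.007 0.004]
   0.015 68 [ 0.5921 -0.1693] [0.008 0.006]
   0.045 16 [ 0.545  -0.2152] [0.003 0.003]
   0.045 60 [ 0.5641 -0.1587] [0.008 0.006]
   0.045 73 [ 0.5709 -0.2251] [0.008 0.005]
   0.045 21 [ 0.5921 -0.1684] [0.006 0.004]
   0.11 255 [ 0.5334 -0.1871] [0.025 0.053]
   0.11 235 [ 0.6038 -0.1892] [0.019 0.038]
wrist tank ((532.8458251953125, 142.10430908203125), (123.19181823730469, 80.26544952392578), 4.733482837677002) 8063
griptop 651 [0.5335 0.1517 0.1235] ((533.3543090820312, 152.2384033203125), (22.50100326538086, 16.308937072753906), 4.937404155731201)
```

```bash
cat >> h.py <<'E'
yaw=np.radians(4.5); grip=np.array([.534,.152])
Rt=np.array([[np.cos(yaw),-np.sin(yaw)],[np.sin(yaw),np.cos(yaw)]])
org=grip-Rt@[0,-.080]
def tank(x,y): return org+Rt@[x,y]
def delta(p,yawdeg=None):
    """units to world TCP target p, tool down with tool-y at yawdeg from world x"""
    s=env.state(); Rm=R.from_quat(s['tcp_rot']).as_matrix()
    d=np.array(p)-s['tool_pos']
    print('t',s['time_s'],'tcp',s['tool_pos'].round(4),'w',round(s['width'],4),'F',s['force'].round(2),'M',s['moment'].round(2))
    print('tool y yaw',np.degrees(np.arctan2(Rm[1,1],Rm[0,1])).round(2),'z',Rm[:,2].round(4))
    print('world d mm',(d*1000).round(1),'tool units',(Rm.T@d/0.03).round(2))
    if yawdeg is not None:
        a=np.radians(yawdeg); G=np.array([[-np.sin(a),np.cos(a),0],[np.cos(a),np.sin(a),0],[0,0,-1]]).T
        rv=(R.from_matrix(Rm).inv()*R.from_matrix(G)).as_rotvec(degrees=True)
        print('rot units',(rv/8).round(2),'tool units after turn',(G.T@d/.03).round(2))
E
python3 - <<'E'
from h import *
p=tank(0,-.048); print(org,p,tank(.079,.035),tank(-.111,.035)); delta([*p,.238],4.5)
s=np.load('pics/sideP.npy').reshape(-1,3);w=np.load('pics/wristP.npy').reshape(-1,3)
for q in (s,w):
    t=(q[:,:2]-org)@Rt
    for y in range(-130,0,8):
        m=(abs(t[:,0])<.012)&(abs(t[:,1]-y/1000)<.004)&(q[:,2]<.15)
        if m.any(): print(y,m.sum(),np.percentile(q[m,2],[5,50,95]).round(3))
E
```

```text
[0.52772327 0.23175339] [0.53148931 0.18390135] [0.60373367 0.27284376] [0.41431938 0.25793653]
t 0.3 tcp [0.5499 0.     0.2386] w 0.0883 F [ 0.6  -0.58  0.79] M [ 0.02  0.01 -0.04]
tool y yaw -0.0 z [-5.e-04  1.e-04 -1.e+00]
world d mm [-18.4 183.9  -0.6] tool units [ 6.13 -0.61  0.02]
rot units [-0.   -0.   -0.56] tool units after turn [ 6.16 -0.13  0.02]
-130 214 [0.001 0.036 0.07 ]
-122 30 [0.011 0.07  0.072]
-114 29 [0.069 0.071 0.073]
-106 20 [0.069 0.071 0.072]
-98 23 [0.068 0.07  0.072]
-90 112 [0.07  0.097 0.124]
-82 88 [0.07  0.102 0.125]
-74 30 [0.069 0.123 0.126]
-66 1 [0.122 0.122 0.122]
-50 2 [0.082 0.082 0.082]
-34 5 [0.074 0.076 0.077]
-26 2 [0.075 0.075 0.075]
-18 5 [0.074 0.075 0.076]
-10 12 [0.074 0.076 0.078]
-2 13 [0.073 0.075 0.076]
-130 269 [-0.     0.046  0.07 ]
-122 202 [0.069 0.07  0.071]
-114 201 [0.069 0.07  0.071]
-106 210 [0.069 0.07  0.071]
-98 215 [0.069 0.07  0.071]
-90 639 [0.069 0.091 0.123]
-82 333 [0.096 0.124 0.125]
-74 247 [0.1   0.124 0.125]
-66 10 [0.082 0.089 0.091]
-58 35 [0.081 0.083 0.083]
```

```bash
python3 -m pendant '{"gripper":[0,0,0,0,0,0,0,0],"linear":[[0,0,0],[1,0,0],[1,0,0],[1,0,0],[1,0,0],[1,0,0],[1,0,0],[0,0,0]],"rotation":[[0,0,-0.56],[0,0,0],[0,0,0],[0,0,0],[0,0,0],[0,0,0],[0,0,0],[0,0,0]]}'
python3 - <<'E'
from h import *
delta([*tank(0,-.048),.238],4.5)
c=cap('wrist');cv2.imwrite('pics/w1.png',c['color'])
c=cap('side');cv2.imwrite('pics/s1.png',c['color'])
E
```

```text
time_s: 1.3
tool_pos: [0.5349, 0.1844, 0.2378]
tcp_rot: [0.678, 0.735, -0.001, -0.001]
force: [-0.3, -0.0, 0.0]
width: 0.0099
t 1.3 tcp [0.5349 0.1844 0.2378] w 0.0099 F [-0.25 -0.01  0.02] M [0.02 0.01 0.01]
tool y yaw 4.55 z [-0.0018  0.     -1.    ]
world d mm [-3.4 -0.5  0.2] tool units [-0.01 -0.12 -0.01]
rot units [-0.01 -0.    0.01] tool units after turn [-0.01 -0.12 -0.01]
```

View pics/w1.png

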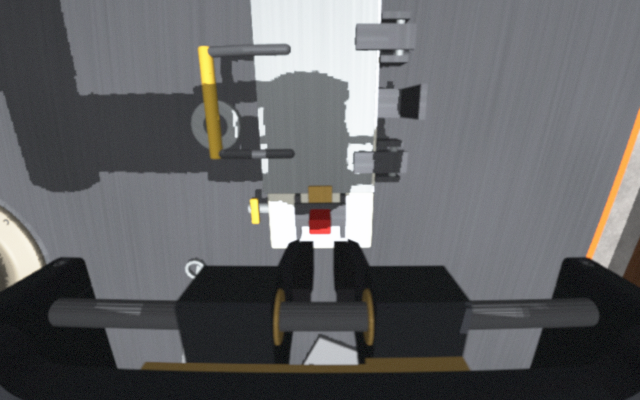

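View pics/s1.png

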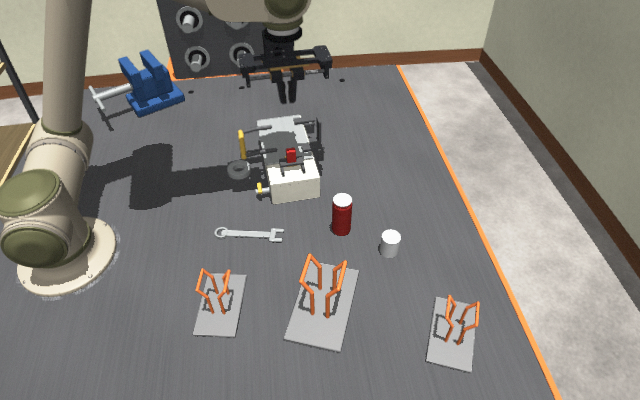

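The wrist view shows the whole tank: red grip at (320,222), bar from (207,48) to (216,157), hinge brackets at (390,35) and (385,162). I'll refine the poses from it.

Run:
```python
from h import *
c=cap('wrist'); P=cloud(c); hsv=cv2.cvtColor(c['color'],cv2.COLOR_BGR2HSV);H,S,V=[hsv[...,i] for i in range(3)]
uv=lambda m:np.argwhere(m)[:,::-1]
m=((H<5)|(H>172))&(S>150)&(P[...,2]>.119); r=cv2.minAreaRect((P[m][:,:2]*1000).astype(np.float32));print('grip',P[m].mean(0),r)
m=(H>18)&(H<32)&(S>130)&(V>60)&(P[...,2]>.06)&(P[...,2]<.1)&(P[...,0]<.44); q=P[m]; print('bar',q.mean(0),cv2.minAreaRect((q[:,:2]*1000).astype(np.float32)),q[:,2].max())
k=np.argwhere(m)[:,::-1].astype(np.float32); rr=cv2.minAreaRect(k); print(rr); print('bar plane',onplane(c,*rr[0],.072))
x,y=q[:,1],q[:,0]; print(np.degrees(np.arctan(np.polyfit(x,y,1)[0])))
m=(P[...,2]>.067)&(P[...,2]<.083)&(P[...,0]>.45)&(P[...,0]<.59)&(P[...,1]>.09)&(P[...,1]<.38)
print('top',cv2.minAreaRect((P[m][:,:2]*1000).astype(np.float32)))
m=(P[...,2]>.074)&(P[...,2]<.12)&(P[...,0]>.59)&(P[...,0]<.66)&(P[...,1]>.15)&(P[...,1]<.38)
print('hinge',np.percentile(P[m],[1,50,99],axis=0)); print(cv2.minAreaRect((P[m][:,:2]*1000).astype(np.float32)))
print('pred',tank(.079,.035),tank(-.111,.035),tank(0,-.08))
```

```text
grip [0.53359973 0.15480827 0.12436746] ((529.4778442382812, 203.36019897460938), (19.301830291748047, 113.9452896118164), 4.555504322052002)
bar [0.41404546 0.26027554 0.0773563 ] ((413.43963623046875, 257.5854187011719), (13.734824180603027, 108.85858917236328), 5.514700412750244) 0.08084720820209262
((209.6646270751953, 99.98171997070312), (113.41319274902344, 13.914373397827148), 83.6598129272461)
bar plane [0.41226171 0.2601792  0.072     ]
-5.259441198773518
top ((520.0643920898438, 231.2541046142578), (139.99501037597656, 265.5534973144531), 0.03541840612888336)
hinge [[0.59032426 0.19336142 0.07434932]
 [0.60549518 0.27255241 0.08106605]
 [0.61882832 0.35451439 0.11778461]]
((604.1981201171875, 273.7585754394531), (30.537090301513672, 164.888671875), 0.8987821936607361)
pred [0.60373367 0.27284376] [0.41431938 0.25793653] [0.534 0.152]
```

```bash
sed -i 's/radians(4.5)/radians(5.0)/; s/grip=np.array(.*/grip=np.array([.534,.153])/' h.py; python3 -m pendant '{"gripper":[0,0,0,0,0,0],"linear":[[0,-0.12,0.9],[0,0,0.9],[0,0,0.9],[0,0,0.9],[0,0,0.9],[0,0,0]],"rotation":[[0,0,-0.06],[0,0,0],[0,0,0],[0,0,0],[0,0,0],[0,0,0]]}'
python3 - <<'E'
from h import *
delta([*tank(0,-.061),.103],5)
E
```

```text
time_s: 2.2
tool_pos: [0.5336, 0.1751, 0.1001]
tcp_rot: [0.679, 0.734, -0.0, 0.001]
force: [0.0, -0.5, 0.9]
width: 0.0003
t 2.2 tcp [0.5336 0.1751 0.1001] w 0.0003 F [ 0.05 -0.54  0.93] M [-0.02 -0.06 -0.01]
tool y yaw 4.39 z [ 7.0e-04 -1.1e-03 -1.0e+00]
world d mm [-1.2 -3.2  2.9] tool units [-0.1  -0.05 -0.1 ]
rot units [ 0.    0.01 -0.08] tool units after turn [-0.1  -0.05 -0.1 ]
```

```bash
python3 -m pendant '{"gripper":[0,0,0],"linear":[[-0.3,0,0],[-0.3,0,0],[-0.3,0,0]],"rotation":[[0,0,0],[0,0,0],[0,0,0]]}'
python3 - <<'E'
from h import *
delta([*tank(0,-.091),.103],5)
E
```

```text
time_s: 2.58
tool_pos: [0.5363, 0.1484, 0.1023]
tcp_rot: [0.68, 0.733, 0.003, -0.0]
force: [0.2, 8.6, -5.9]
width: 0.0005
t 2.575 tcp [0.5363 0.1484 0.1023] w 0.0005 F [ 0.17  8.56 -5.89] M [1.47 0.   0.03]
tool y yaw 4.34 z [ 0.0031  0.0046 -1.    ]
world d mm [-1.3 -6.3  0.7] tool units [-0.21 -0.06 -0.02]
rot units [ 0.02 -0.03 -0.08] tool units after turn [-0.21 -0.06 -0.02]
```

```bash
python3 -m pendant '{"gripper":[0,0,0],"linear":[[-0.25,0,0],[-0.15,0,0],[-0.1,0,0]],"rotation":[[0,0,0],[0,0,0],[0,0,0]]}'
python3 - <<'E'
from h import *
delta([*tank(0,-.091),.103],5)
c=cap('wrist');cv2.imwrite('pics/w2.png',c['color'])
E
```

```text
time_s: 2.95
tool_pos: [0.5365, 0.1433, 0.1031]
tcp_rot: [0.681, 0.732, 0.013, -0.009]
force: [3.5, 23.1, -11.7]
width: 0.0008
t 2.95 tcp [0.5365 0.1433 0.1031] w 0.0008 F [  3.48  23.09 -11.75] M [ 3.56 -0.46  0.05]
tool y yaw 4.2 z [ 0.0042  0.0307 -0.9995]
world d mm [-1.6 -1.3 -0.1] tool units [-0.04 -0.06  0.  ]
rot units [ 0.05 -0.22 -0.1 ] tool units after turn [-0.04 -0.06  0.  ]
```

View pics/w2.png

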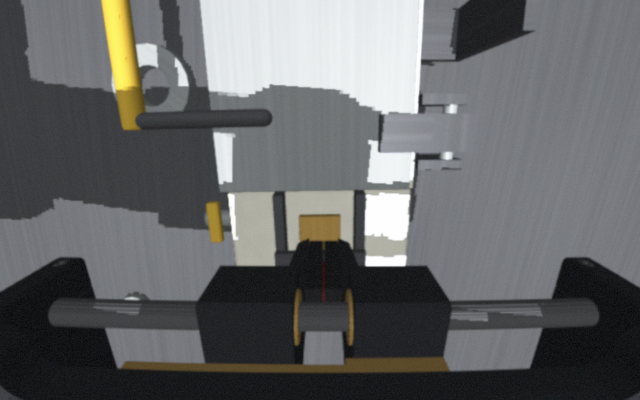

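The push met a stop at 23 N, and the brass tongue (320,228) is off the lid edge (row 190). I'll release the slide and rise.

```bash
python3 -m pendant '{"gripper":[0,0,0,0,0,0,0,0,0],"linear":[[0.3,0,0],[0.4,0,0],[0.5,0,0],[0.3,0,0],[0,0,-0.8],[0,0,-1],[0,0,-1],[0,0,-0.8],[0,0,0]],"rotation":[[0,0,0],[0,0,0],[0,0.1,0],[0,0.1,0],[0,0,0],[0,0,0],[0,0,0],[0,0,0],[0,0,0]]}'
python3 - <<'E'
from h import *
delta([*tank(-.111,.035),.203],5)
c=cap('wrist');cv2.imwrite('pics/w3.png',c['color'])
P=cloud(c); hsv=cv2.cvtColor(c['color'],cv2.COLOR_BGR2HSV);H,S,V=[hsv[...,i] for i in range(3)]
m=((H<5)|(H>172))&(S>150)&(P[...,2]>.119)&(P[...,2]<.13)&(P[...,1]<.2);print('grip',P[m].mean(0),cv2.minAreaRect((P[m][:,:2]*1000).astype(np.float32)))
m=(H>18)&(H<32)&(S>130)&(V>60)&(P[...,2]>.06)&(P[...,2]<.1)&(P[...,0]<.44); q=P[m]; print('bar',q.mean(0),cv2.minAreaRect((q[:,:2]*1000).astype(np.float32)),q[:,2].max())
E
```

```text
time_s: 4.12
tool_pos: [0.5343, 0.182, 0.2205]
tcp_rot: [0.681, 0.732, 0.026, -0.018]
force: [-1.4, 0.3, -0.8]
width: 0.0003
t 4.125 tcp [0.5343 0.182  0.2205] w 0.0003 F [-1.39  0.33 -0.83] M [-0.01 -0.01 -0.06]
tool y yaw 4.13 z [ 0.0099  0.0629 -0.998 ]
world d mm [-120.9   75.9  -17.5] tool units [ 2.78 -3.85  0.7 ]
rot units [ 0.11 -0.44 -0.11] tool units after turn [ 2.87 -3.79  0.58]
grip [0.53357967 0.15684945 0.12344696] ((533.4122924804688, 156.1210174560547), (20.978771209716797, 9.927659034729004), 5.6092448234558105)
bar [0.41407344 0.25914011 0.07739068] ((413.13470458984375, 257.31597900390625), (14.102527618408203, 109.54368591308594), 5.4424614906311035) 0.08084694478468013
```

View pics/w3.png

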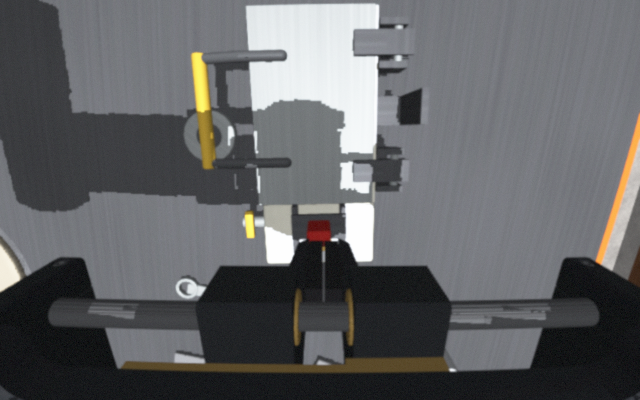

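```bash
python3 -m pendant '{"gripper":[0.45,0.45,0.45,0.45,0.45,0.45,0.45],"linear":[[0,0,0],[0.6,-0.8,0],[0.6,-0.8,0],[0.6,-0.8,0],[0.6,-0.8,0],[0.5,-0.6,0],[0,0,0]],"rotation":[[0.11,-0.44,-0.11],[0,0,0],[0,0,0],[0,0,0],[0,0,0],[0,0,0],[0,0,0]]}'
python3 - <<'E'
from h import *
print(tank(-.111,.035),tank(.079,.035))
delta([.4133,.258,.203],5)
c=cap('wrist');cv2.imwrite('pics/w4.png',c['color'])
P=cloud(c); hsv=cv2.cvtColor(c['color'],cv2.COLOR_BGR2HSV);H,S,V=[hsv[...,i] for i in range(3)]
m=(H>18)&(H<32)&(S>130)&(V>60)&(P[...,2]>.06)&(P[...,2]<.1)&(P[...,0]<.44); q=P[m]; print('bar',q.mean(0),cv2.minAreaRect((q[:,:2]*1000).astype(np.float32)),q[:,2].max())
E
```

```text
time_s: 5.05
tool_pos: [0.4066, 0.2593, 0.2105]
tcp_rot: [0.675, 0.737, -0.008, -0.005]
force: [0.2, -1.5, -0.4]
width: 0.0394
[0.41339948 0.2578881 ] [0.60267647 0.27444769]
t 5.05 tcp [0.4066 0.2593 0.2105] w 0.0394 F [ 0.16 -1.5  -0.37] M [-0.02 -0.01  0.03]
tool y yaw 5.02 z [-0.0174 -0.0052 -0.9998]
world d mm [ 6.7 -1.3 -7.5] tool units [-0.06  0.22  0.25]
rot units [-0.13  0.03  0.  ] tool units after turn [-0.06  0.22  0.25]
bar [0.41213616 0.26134003 0.07739302] ((412.763671875, 257.7225646972656), (13.047297477722168, 109.45759582519531), 5.224542140960693) 0.08039404076630813
```

View pics/w4.png

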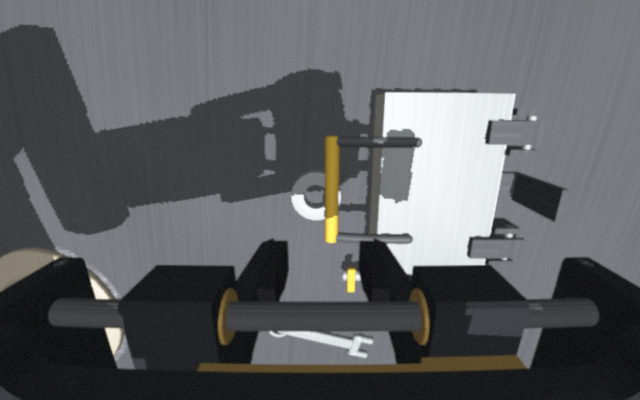

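The bar runs (333,138)–(333,241) and the jaw gap is around it. Aligning and descending part way.

```bash
python3 -m pendant '{"gripper":[0.45,0.45,0.45,0.45,0.45],"linear":[[0,0,0],[-0.06,0.22,0.8],[0,0,0.8],[0,0,0.8],[0,0,0]],"rotation":[[-0.13,0.03,0],[0,0,0],[0,0,0],[0,0,0],[0,0,0]]}'
python3 - <<'E'
from h import *
delta([.4131,.258,.053],5)
E
```

```text
time_s: 5.72
tool_pos: [0.418, 0.2552, 0.1354]
tcp_rot: [0.677, 0.736, 0.002, 0.001]
force: [-0.5, -0.2, 0.2]
width: 0.04
t 5.725 tcp [0.418  0.2552 0.1354] w 0.04 F [-0.54 -0.19  0.16] M [-0.    0.01 -0.02]
tool y yaw 4.73 z [ 0.0044  0.001  -1.    ]
world d mm [ -4.9   2.8 -82.4] tool units [ 0.1  -0.17  2.74]
rot units [ 0.03 -0.   -0.03] tool units after turn [ 0.11 -0.15  2.75]
```

```bash
python3 -m pendant '{"gripper":[0.45,0.45,0.45,0.45,0.45,0.45],"linear":[[0.1,-0.16,0],[0,0,0.7],[0,0,0.7],[0,0,0.6],[0,0,0.2],[0,0,0]],"rotation":[[0.03,0,-0.03],[0,0,0],[0,0,0],[0,0,0],[0,0,0],[0,0,0]]}'
python3 - <<'E'
from h import *
delta([.4131,.258,.053],5)
c=cap('wrist');cv2.imwrite('pics/w5.png',c['color'])
E
```

```text
time_s: 6.48
tool_pos: [0.416, 0.259, 0.0733]
tcp_rot: [0.676, 0.737, 0.005, 0.002]
force: [0.5, 0.7, -0.1]
width: 0.0399
t 6.475 tcp [0.416  0.259  0.0733] w 0.0399 F [ 0.48  0.7  -0.11] M [-0.01  0.03  0.01]
tool y yaw 4.98 z [ 0.0105  0.0044 -0.9999]
world d mm [ -2.9  -1.  -20.3] tool units [-0.03 -0.11  0.67]
rot units [ 0.08 -0.02 -0.  ] tool units after turn [-0.03 -0.1   0.68]
```

View pics/w5.png

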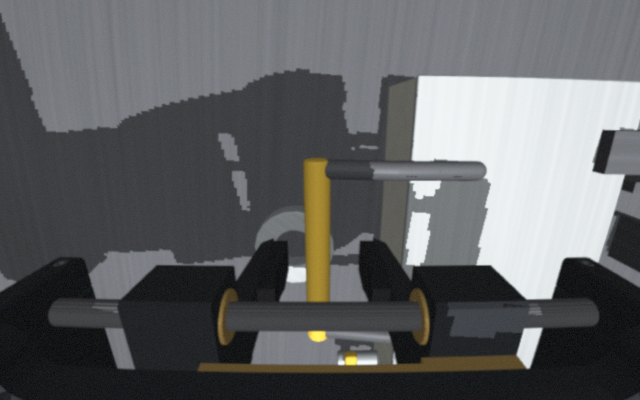

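The bar lies between the fingers (finger tips at columns 280 and 370, bar at 317). I'll go down the last 20 mm and close.

```bash
python3 -m pendant '{"gripper":[0.45,0.45,0.45,0,0,0],"linear":[[-0.03,-0.1,0.35],[0,0,0.3],[0,0,0.05],[0,0,0],[0,0,0],[0,0,0]],"rotation":[[0.08,0,0],[0,0,0],[0,0,0],[0,0,0],[0,0,0],[0,0,0]]}'
python3 - <<'E'
from h import *
delta([.4131,.258,.053],5)
E
```

```text
time_s: 7.28
tool_pos: [0.4135, 0.2581, 0.0522]
tcp_rot: [0.676, 0.737, 0.002, -0.001]
force: [-0.2, -0.1, 1.1]
width: 0.0127
t 7.275 tcp [0.4135 0.2581 0.0522] w 0.0127 F [-0.18 -0.09  1.07] M [0.   0.1  0.01]
tool y yaw 4.98 z [ 8.0e-04  4.1e-03 -1.0e+00]
world d mm [-0.4 -0.1  0.8] tool units [-0.   -0.01 -0.03]
rot units [ 0.01 -0.03 -0.  ] tool units after turn [-0.   -0.01 -0.03]
```

```bash
cat >> h.py <<'E'
PIN=np.array([.6028,.2746,.053])
def arc(rt=.191,step=4.5,n=5):
    s=env.state(); d=s['tool_pos']-PIN; ex=np.array([Rt[0,0],Rt[1,0]]); ey=np.array([Rt[0,1],Rt[1,1]])
    x=d[:2]@ex; l=d[:2]@ey; th=np.degrees(np.arctan2(d[2],-x)); r=np.hypot(x,d[2])
    Rm=R.from_quat(s['tcp_rot']).as_matrix()
    print('t',s['time_s'],'th',th.round(2),'r',r.round(4),'lat',l.round(4),'w',round(s['width'],4),'F',s['force'].round(1),'M',s['moment'].round(2),'z',Rm[:,2].round(3),'yaw',np.degrees(np.arctan2(Rm[1,1],Rm[0,1])).round(2))
    a=np.radians(5);G=np.array([[-np.sin(a),np.cos(a),0],[np.cos(a),np.sin(a),0],[0,0,-1]]).T
    print('rot fix',((R.from_matrix(Rm).inv()*R.from_matrix(G)).as_rotvec(degrees=True)/8).round(2))
    p=np.array([x,d[2]])
    for i in range(n):
        t=np.radians(th+step*(i+1)); q=rt*np.array([-np.cos(t),np.sin(t)]); u=(q-p)/.03; p=q
        print(round(np.degrees(t),1),[round(-l/.03,2) if i==0 else 0,u[0].round(2),-u[1].round(2)])
E
python3 -c "
from h import *
arc()"
```

```text
t 7.275 th -0.24 r 0.19 lat 0.0001 w 0.0127 F [-0.2 -0.1  1.1] M [0.   0.1  0.01] z [ 0.001  0.004 -1.   ] yaw 4.98
rot fix [ 0.01 -0.03 -0.  ]
4.3 [np.float64(-0.0), np.float64(-0.02), np.float64(-0.5)]
8.8 [0, np.float64(0.06), np.float64(-0.5)]
13.3 [0, np.float64(0.1), np.float64(-0.49)]
17.8 [0, np.float64(0.13), np.float64(-0.48)]
22.3 [0, np.float64(0.17), np.float64(-0.47)]
```

```bash
python3 -m pendant '{"gripper":[0,0,0],"linear":[[0,0,-0.5],[0,0.06,-0.5],[0,0.1,-0.49]],"rotation":[[0,0,0],[0,0,0],[0,0,0]]}'
python3 -c "
from h import *
arc()
c=cap('side');cv2.imwrite('pics/s6.png',c['color'][60:260,180:440])"
```

```text
time_s: 7.65
tool_pos: [0.4168, 0.258, 0.0965]
tcp_rot: [0.676, 0.737, -0.001, -0.003]
force: [2.2, 0.3, -4.5]
width: 0.0119
t 7.65 th 13.1 r 0.1917 lat -0.0004 w 0.0119 F [ 2.2  0.3 -4.5] M [-0.01  0.07  0.03] z [-0.005  0.003 -1.   ] yaw 4.99
rot fix [-0.03 -0.02 -0.  ]
17.6 [np.float64(0.01), np.float64(0.15), np.float64(-0.48)]
22.1 [0, np.float64(0.17), np.float64(-0.47)]
26.6 [0, np.float64(0.21), np.float64(-0.46)]
31.1 [0, np.float64(0.24), np.float64(-0.44)]
35.6 [0, np.float64(0.27), np.float64(-0.42)]
```

View pics/s6.png

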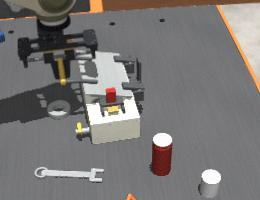

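```bash
python3 -m pendant '{"gripper":[0,0,0],"linear":[[0,0.15,-0.48],[0,0.17,-0.47],[0,0.21,-0.46]],"rotation":[[0,0,0],[0,0,0],[0,0,0]]}'
python3 -c "
from h import *
arc()
c=cap('wrist');cv2.imwrite('pics/w6.png',c['color'])
c=cap('side');cv2.imwrite('pics/s6.png',cv2.resize(c['color'][40:240,180:440],None,fx=3,fy=3))"
```

```text
time_s: 8.07
tool_pos: [0.4333, 0.2593, 0.1394]
tcp_rot: [0.676, 0.737, -0.0, -0.003]
force: [1.9, -0.3, -5.1]
width: 0.0113
t 8.075 th 26.93 r 0.1908 lat -0.0004 w 0.0113 F [ 1.9 -0.3 -5.1] M [ 0.06 -0.    0.01] z [-0.004  0.003 -1.   ] yaw 5.0
rot fix [-0.03 -0.02 -0.  ]
31.4 [np.float64(0.01), np.float64(0.24), np.float64(-0.44)]
35.9 [0, np.float64(0.28), np.float64(-0.42)]
40.4 [0, np.float64(0.31), np.float64(-0.39)]
44.9 [0, np.float64(0.34), np.float64(-0.37)]
49.4 [0, np.float64(0.37), np.float64(-0.34)]
```

View pics/w6.png

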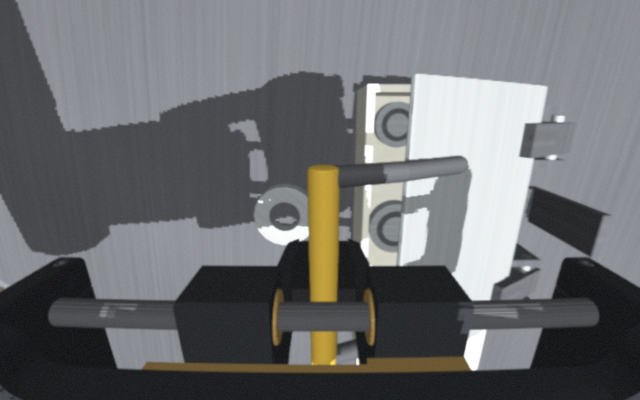

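View pics/s6.png

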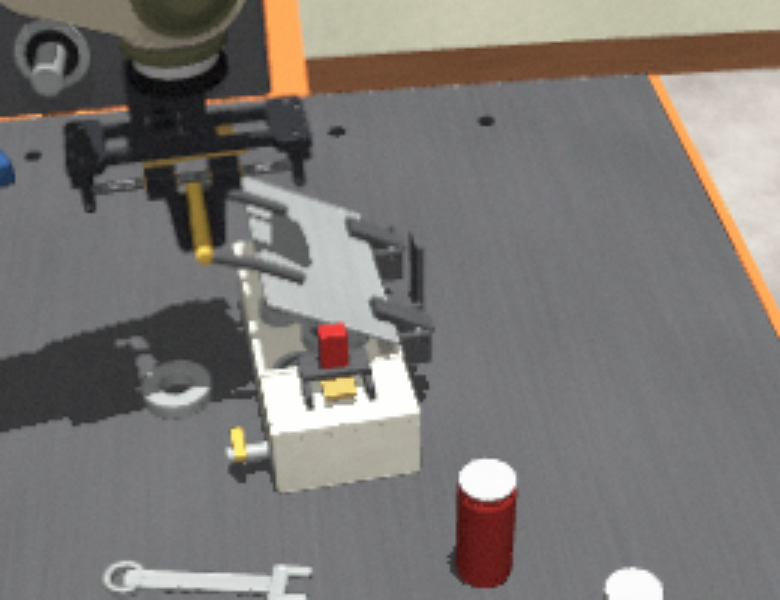

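```bash
cat >> h.py <<'E'
def barz():
    z=env.state()['tool_pos'];c=cap('wrist'); P=cloud(c); hsv=cv2.cvtColor(c['color'],cv2.COLOR_BGR2HSV);H,S,V=[hsv[...,i] for i in range(3)]
    m=(H>18)&(H<32)&(S>130)&(V>60); m[245:]=0
    k,l,st,ce=cv2.connectedComponentsWithStats(m.astype(np.uint8)); i=1+st[1:,4].argmax(); q=P[l==i]
    print('bar top-TCP',(np.percentile(q[:,2],95)-z[2]).round(4),'xy-TCP',(q[:,:2].mean(0)-z[:2]).round(4),st[i])
E
python3 -c "
from h import *
barz()"
```

```text
bar top-TCP 0.0302 xy-TCP [-0.0033  0.0384] [ 308  165   31   80 2361]
```

```bash
python3 -m pendant '{"gripper":[0,0,0,0,0],"linear":[[0,0.25,-0.44],[0,0.28,-0.42],[0,0.31,-0.39],[0,0.34,-0.37],[0,0.37,-0.34]],"rotation":[[-0.03,0,0],[0,0,0],[0,0,0],[0,0,0],[0,0,0]]}'
python3 -c "
from h import *
arc(step=4.5,n=5)
barz()"
```

```text
time_s: 8.85
tool_pos: [0.479, 0.2629, 0.198]
tcp_rot: [0.675, 0.737, -0.002, -0.003]
force: [0.1, 0.8, -5.4]
width: 0.0105
t 8.85 th 49.39 r 0.191 lat -0.0009 w 0.0105 F [ 0.1  0.8 -5.4] M [ 0.01  0.22 -0.03] z [-0.008  0.001 -1.   ] yaw 5.02
rot fix [-0.05 -0.01  0.  ]
53.9 [np.float64(0.03), np.float64(0.39), np.float64(-0.31)]
58.4 [0, np.float64(0.42), np.float64(-0.28)]
62.9 [0, np.float64(0.44), np.float64(-0.25)]
67.4 [0, np.float64(0.45), np.float64(-0.21)]
71.9 [0, np.float64(0.47), np.float64(-0.17)]
bar top-TCP 0.0327 xy-TCP [-0.0032  0.0392] [ 308  167   32   78 2325]
```

```bash
python3 -m pendant '{"gripper":[0,0,0,0,0],"linear":[[0.03,0.39,-0.31],[0,0.42,-0.28],[0,0.44,-0.25],[0,0.45,-0.21],[0,0.47,-0.17]],"rotation":[[-0.05,0,0],[0,0,0],[0,0,0],[0,0,0],[0,0,0]]}'
python3 -c "
from h import *
arc(step=4.5,n=5)
barz()
c=cap('side');cv2.imwrite('pics/s7.png',cv2.resize(c['color'][0:240,180:440],None,fx=2.5,fy=2.5))"
```

```text
time_s: 9.52
tool_pos: [0.5436, 0.2692, 0.2335]
tcp_rot: [0.675, 0.737, -0.003, -0.003]
force: [0.6, -0.5, -5.7]
width: 0.0102
t 9.525 th 71.78 r 0.19 lat -0.0002 w 0.0102 F [ 0.6 -0.5 -5.7] M [-0.04  0.38 -0.  ] z [-0.009 -0.001 -1.   ] yaw 5.03
rot fix [-0.07 -0.    0.  ]
76.3 [np.float64(0.01), np.float64(0.47), np.float64(-0.17)]
80.8 [0, np.float64(0.49), np.float64(-0.1)]
85.3 [0, np.float64(0.5), np.float64(-0.06)]
89.8 [0, np.float64(0.5), np.float64(-0.02)]
94.3 [0, np.float64(0.5), np.float64(0.02)]
bar top-TCP 0.0342 xy-TCP [-0.0032  0.0397] [ 308  167   32   78 2336]
```

View pics/s7.png

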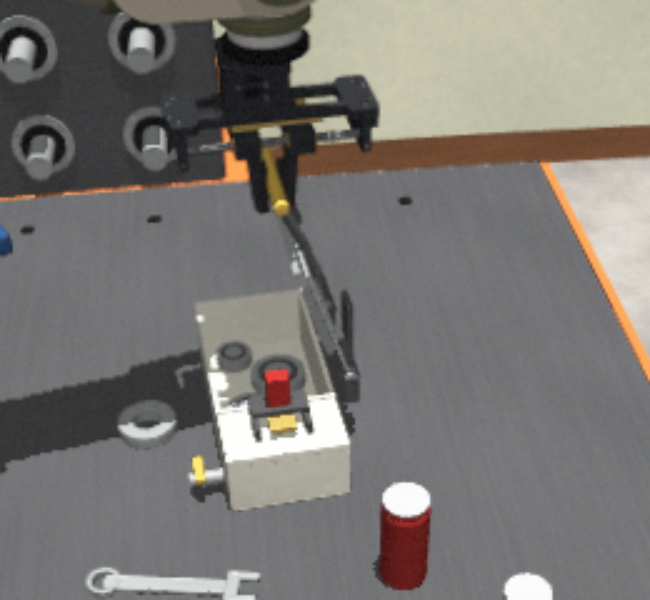

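```bash
python3 -m pendant '{"gripper":[0,0,0],"linear":[[0.01,0.47,-0.12],[0,0.49,-0.06],[0,0.45,0]],"rotation":[[-0.07,0,0],[0,0,0],[0,0,0]]}'
python3 -c "
from h import *
arc(step=4.5,n=2)
barz()
c=cap('side');cv2.imwrite('pics/s8.png',cv2.resize(c['color'][0:200,220:400],None,fx=3,fy=3))
c=cap('scene');cv2.imwrite('pics/c8.png',cv2.resize(c['color'][130:330,330:520],None,fx=3,fy=3))"
```

```text
time_s: 10.0
tool_pos: [0.5838, 0.2732, 0.2369]
tcp_rot: [0.675, 0.738, -0.002, -0.002]
force: [-1.4, 0.2, -4.8]
width: 0.0102
t 10.0 th 84.1 r 0.1849 lat 0.0003 w 0.0102 F [-1.4  0.2 -4.8] M [-0.04  0.45  0.05] z [-0.005 -0.001 -1.   ] yaw 5.06
rot fix [-0.04  0.    0.01]
88.6 [np.float64(-0.01), np.float64(0.48), np.float64(-0.23)]
93.1 [0, np.float64(0.5), np.float64(0.01)]
bar top-TCP 0.0342 xy-TCP [-0.0031  0.0396] [ 308  166   33   79 2400]
```

View pics/s8.png

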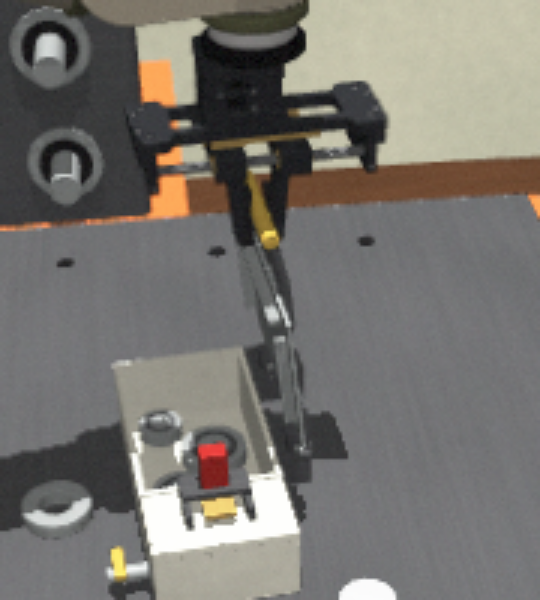

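View pics/c8.png

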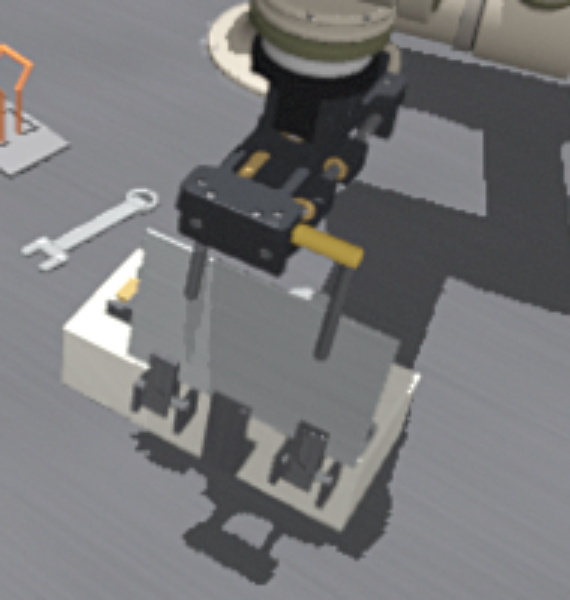

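Lid is about 84° up with its forks on the pins. Finishing to upright and holding.

```bash
python3 -m pendant '{"gripper":[0,0,0,0],"linear":[[0,0.35,-0.06],[0,0.28,0],[0,0,0],[0,0,0]],"rotation":[[-0.04,0,0],[0,0,0],[0,0,0],[0,0,0]]}'
python3 -c "
from h import *
arc(step=4.5,n=1)
barz()
c=cap('side');cv2.imwrite('pics/s9.png',cv2.resize(c['color'][0:200,220:400],None,fx=3,fy=3))
c=cap('scene');cv2.imwrite('pics/c9.png',cv2.resize(c['color'][130:330,330:520],None,fx=3,fy=3))"
```

```text
time_s: 10.65
tool_pos: [0.6024, 0.2749, 0.2381]
tcp_rot: [0.675, 0.738, -0.001, 0.0]
force: [-1.4, -1.1, -5.8]
width: 0.0104
t 10.65 th 89.89 r 0.1851 lat 0.0004 w 0.0104 F [-1.4 -1.1 -5.8] M [-0.08  0.49  0.02] z [-0.001 -0.001 -1.   ] yaw 5.07
rot fix [-0.01  0.01  0.01]
94.4 [np.float64(-0.01), np.float64(0.5), np.float64(-0.18)]
bar top-TCP 0.0341 xy-TCP [-0.0035  0.0397] [ 308  166   32   79 2386]
```

View pics/s9.png

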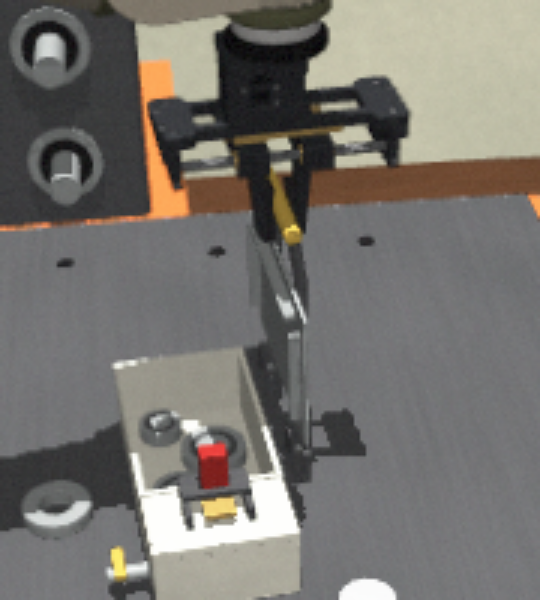

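View pics/c9.png

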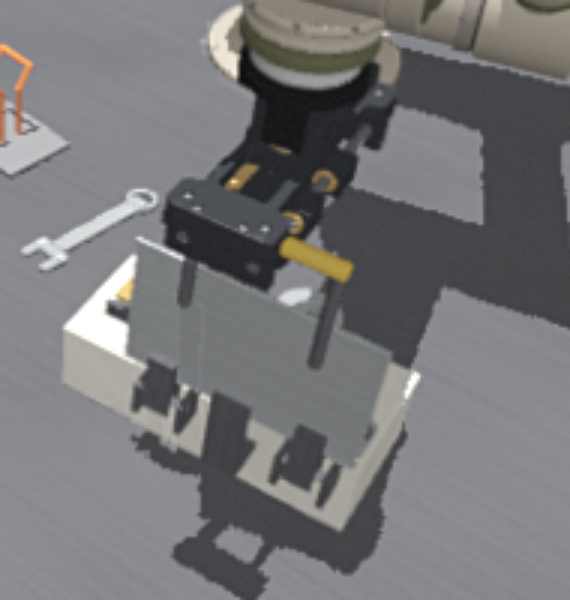

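Upright, with the bar at z≈0.263 (expected 0.262), so it is still on the pins. Lifting straight up.

```bash
python3 -m pendant '{"gripper":[0,0,0,0,0],"linear":[[0,0,-0.3],[0,0,-0.4],[0,0,-0.4],[0,0,-0.4],[0,0,0]],"rotation":[[0,0,0],[0,0,0],[0,0,0],[0,0,0],[0,0,0]]}'
python3 -c "
from h import *
delta([*PIN[:2],.345],5)
barz()
c=cap('side');cv2.imwrite('pics/s10.png',cv2.resize(c['color'][0:200,220:400],None,fx=3,fy=3))"
```

```text
time_s: 11.42
tool_pos: [0.6031, 0.2751, 0.2885]
tcp_rot: [0.675, 0.738, 0.002, 0.002]
force: [-0.0, 0.1, -6.1]
width: 0.0107
t 11.425 tcp [0.6031 0.2751 0.2885] w 0.0107 F [-0.04  0.14 -6.12] M [ 0.02 -0.04  0.01]
tool y yaw 5.06 z [ 4.9e-03  3.0e-04 -1.0e+00]
world d mm [-0.3 -0.5 56.5] tool units [-0.02 -0.   -1.88]
rot units [0.04 0.   0.01] tool units after turn [-0.02 -0.01 -1.88]
bar top-TCP 0.0341 xy-TCP [-0.0036  0.0398] [ 308  166   32   79 2366]
```

View pics/s10.png

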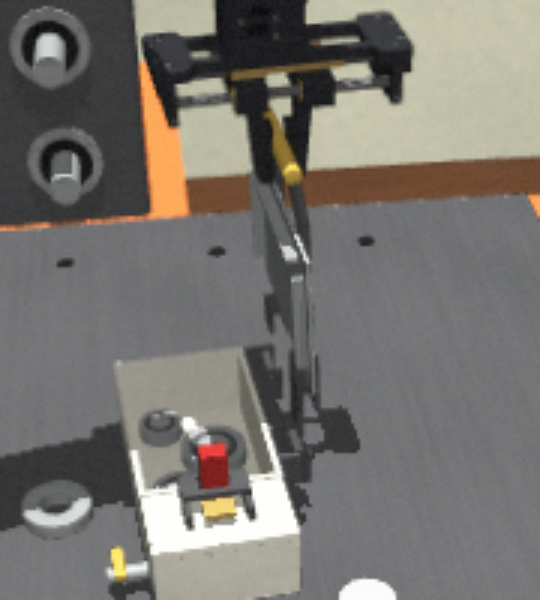

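```bash
python3 -m pendant '{"gripper":[0,0,0,0,0,0,0,0,0,0],"linear":[[0,0,-0.4],[0,0,-0.5],[0,0,-0.5],[0,0,-0.5],[0,0,0],[0,0,0],[0,0,0],[0,0,0],[0,0,0],[0,0,0]],"rotation":[[0.04,0,0],[0,0,0],[0,0,0],[0,0,0],[0,0,0.5],[0,0,0.7],[0,0,0.7],[0,0,0.7],[0,0,0.6],[0,0,0]]}'
python3 -c "
from h import *
delta([.568,-.194,.345],-21)"
```

```text
time_s: 12.78
tool_pos: [0.6024, 0.2748, 0.3381]
tcp_rot: [0.826, 0.564, -0.008, -0.003]
force: [-0.4, -0.3, -5.1]
width: 0.0101
t 12.775 tcp [0.6024 0.2748 0.3381] w 0.0101 F [-0.41 -0.26 -5.1 ] M [-0.01  0.04 -0.01]
tool y yaw -21.33 z [-0.0167 -0.0043 -0.9999]
world d mm [ -34.4 -468.8    6.9] tool units [-14.97   4.61  -0.14]
rot units [-0.1   0.07 -0.04] tool units after turn [-15.     4.53  -0.23]
```

```bash
python3 -m pendant '{"gripper":[0,0,0,0,0,0,0,0,0,0],"linear":[[0,0,-0.2],[-0.3,0.1,0],[-0.6,0.18,0],[-0.8,0.24,0],[-0.8,0.24,0],[-0.8,0.24,0],[-0.8,0.24,0],[-0.6,0.18,0],[-0.3,0.1,0],[0,0,0]],"rotation":[[-0.1,0.07,-0.04],[0,0,0],[0,0,0],[0,0,0],[0,0,0],[0,0,0],[0,0,0],[0,0,0],[0,0,0],[0,0,0]]}'
python3 -c "
from h import *
delta([.568,-.194,.345],-21)
barz()
c=cap('side');cv2.imwrite('pics/s11.png',c['color'])"
```

```text
time_s: 14.02
tool_pos: [0.5898, 0.1058, 0.3448]
tcp_rot: [0.824, 0.567, -0.0, 0.001]
force: [-0.6, 0.8, -5.1]
width: 0.01
t 14.025 tcp [0.5898 0.1058 0.3448] w 0.01 F [-0.62  0.84 -5.07] M [-0.04  0.02 -0.01]
tool y yaw -20.91 z [ 9.0e-04 -1.7e-03 -1.0e+00]
world d mm [-2.180e+01 -2.998e+02  2.000e-01] tool units [-9.59  2.89  0.01]
rot units [0.01 0.01 0.01] tool units after turn [-9.59  2.9  -0.01]
bar top-TCP 0.034 xy-TCP [0.0146 0.0373] [ 307  166   33   79 2402]
```

View pics/s11.png

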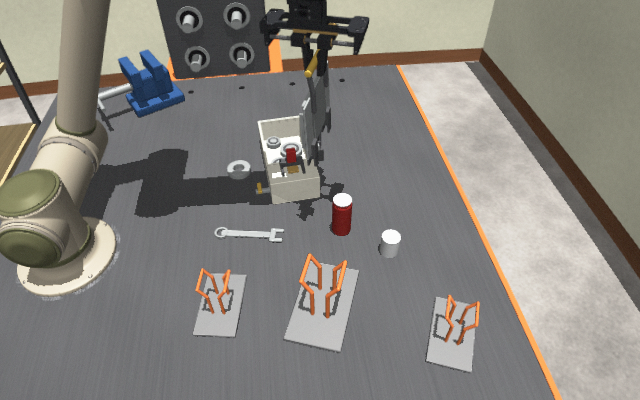

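Lid hangs upright, above everything. Continuing to the rack.

```bash
python3 -m pendant '{"gripper":[0,0,0,0,0,0,0,0,0,0,0,0],"linear":[[-0.4,0.12,0],[-0.7,0.21,0],[-0.8,0.24,0],[-0.8,0.24,0],[-0.8,0.24,0],[-0.8,0.24,0],[-0.8,0.24,0],[-0.8,0.24,0],[-0.7,0.21,0],[-0.4,0.12,0],[-0.2,0.06,0],[0,0,0]],"rotation":[[0,0,0],[0,0,0],[0,0,0],[0,0,0],[0,0,0],[0,0,0],[0,0,0],[0,0,0],[0,0,0],[0,0,0],[0,0,0],[0,0,0]]}'
python3 -c "
from h import *
delta([.568,-.194,.345],-21)"
```

```text
time_s: 15.62
tool_pos: [0.5735, -0.1255, 0.3441]
tcp_rot: [0.821, 0.571, -0.001, 0.001]
force: [0.4, 0.6, -5.2]
width: 0.0104
t 15.625 tcp [ 0.5735 -0.1255  0.3441] w 0.0104 F [ 0.38  0.6  -5.17] M [ 0.03  0.06 -0.03]
tool y yaw -20.4 z [-1.0e-04 -1.9e-03 -1.0e+00]
world d mm [ -5.5 -68.5   0.9] tool units [-2.21  0.62 -0.02]
rot units [0.   0.01 0.08] tool units after turn [-2.2   0.65 -0.03]
```

```bash
python3 -m pendant '{"gripper":[0,0,0,0,0,0],"linear":[[-0.5,0.15,0],[-0.7,0.2,0],[-0.6,0.18,0],[-0.3,0.1,0],[0,0,0],[0,0,0]],"rotation":[[0,0,0.08],[0,0,0],[0,0,0],[0,0,0],[0,0,0],[0,0,0]]}'
python3 -c "
from h import *
delta([.568,-.194,.345],-21)
c=cap('side');cv2.imwrite('pics/s12.png',cv2.resize(c['color'][100:400,220:440],None,fx=2,fy=2)); np.save('pics/sP12.npy',cloud(c));cv2.imwrite('pics/s12f.png',c['color'])
c=cap('scene');cv2.imwrite('pics/c12.png',cv2.resize(c['color'][60:300,180:400],None,fx=2.5,fy=2.5)); np.save('pics/cP12.npy',cloud(c))
c=cap('wrist');cv2.imwrite('pics/w12.png',c['color']); np.save('pics/wP12.npy',cloud(c))"
```

```text
time_s: 16.38
tool_pos: [0.5685, -0.1953, 0.3441]
tcp_rot: [0.824, 0.566, -0.001, 0.001]
force: [-0.8, -0.4, -4.8]
width: 0.0104
t 16.375 tcp [ 0.5685 -0.1953  0.3441] w 0.0104 F [-0.76 -0.39 -4.81] M [ 0.08  0.04 -0.04]
tool y yaw -21.05 z [-1.0e-04 -1.6e-03 -1.0e+00]
world d mm [-0.5  1.3  0.9] tool units [ 0.04 -0.03 -0.03]
rot units [ 0.    0.01 -0.01] tool units after turn [ 0.04 -0.03 -0.03]
```

View pics/s12.png

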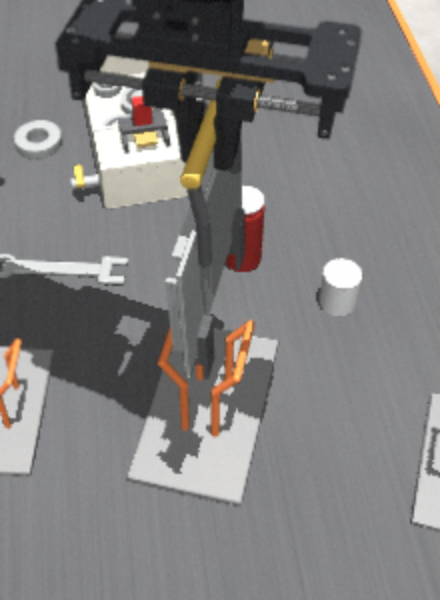

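View pics/c12.png

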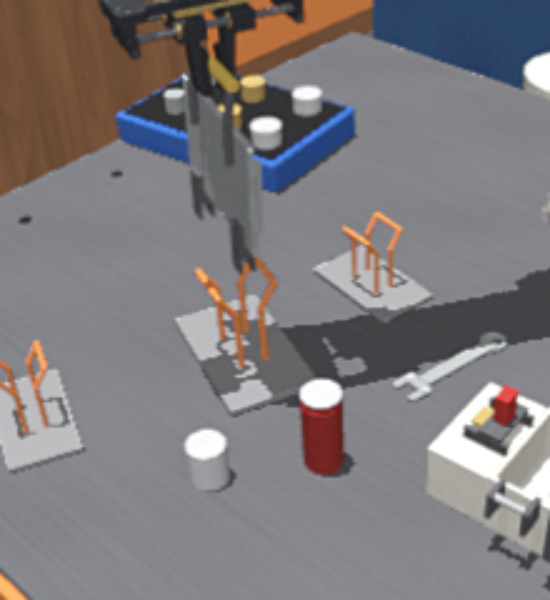

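View pics/w12.png

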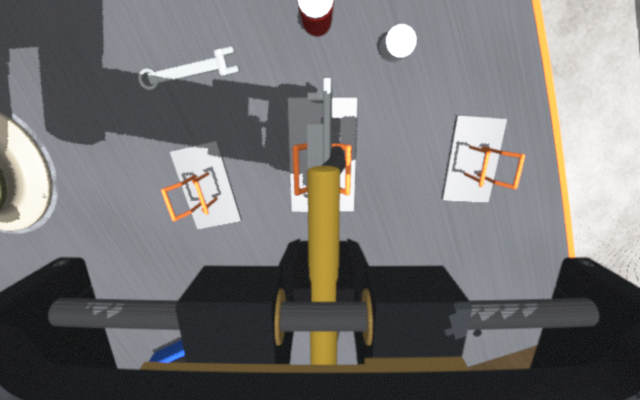

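Run:
```python
from h import *
s=env.state();Rm=R.from_quat(s['tcp_rot']).as_matrix()
a=np.radians(-21); ey=np.array([np.cos(a),np.sin(a)]); ex=np.array([-np.sin(a),np.cos(a)])
for n in ['s','c','w']:
    P=np.load(f'pics/{n}P12.npy').reshape(-1,3)
    d=P[:,:2]-[.568,-.194]; Y=d@ey*1000; X=d@ex*1000; Z=P[:,2]*1000
    print(n)
    for z in range(150,350,10):
        m=(abs(Z-z)<5)&(abs(X)<110)&(abs(Y)<60)
        if m.sum()>10: print(z,m.sum(),'X',np.percentile(X[m],[2,98]).round(0),'Y',np.percentile(Y[m],[2,10,50,90,98]).round(1))
    for z in (20,40,60,75,115):
        m=(abs(Z-z)<8)&(abs(X)<60)&(abs(Y)<50)&((abs(Y)>5)|(z>12))
        if m.sum()>10:
            for sy in (1,-1):
                for sx in (1,-1):
                    k=m&(Y*sy>0)&(X*sx>0)
                    if k.sum()>4: print('  rod',z,sx,sy,k.sum(),np.median(X[k]).round(1),np.median(Y[k]).round(1))
```

```text
s
170 24 X [-73.  66.] Y [ 3.   3.4 17.  18.  18.1]
180 43 X [-73.  70.] Y [14.8 15.1 17.4 17.8 18.1]
190 55 X [-73.  70.] Y [ 7.4  9.6 16.4 17.3 17.5]
200 66 X [-73.  70.] Y [ 8.5  9.7 15.1 17.2 17.3]
210 149 X [-96.  86.] Y [ 7.   8.8  9.5 16.8 16.9]
220 214 X [-96.  82.] Y [ 7.1  8.5  9.1 16.3 16.6]
230 190 X [-96.  81.] Y [-4.   6.   8.4 13.7 15.4]
240 158 X [-96.  88.] Y [-4.8  0.7  8.   8.4  8.6]
250 163 X [-96.  87.] Y [-5.  -0.1  7.6  7.9  8.2]
260 148 X [-96.  75.] Y [-5.7 -1.4  7.3  7.6  7.8]
270 150 X [-96.  90.] Y [-5.5 -1.3  6.9  7.3  7.4]
280 140 X [-96.  88.] Y [-6.5 -2.8  6.5  6.8  7. ]
290 150 X [-96.  91.] Y [-6.8 -3.5  6.1  9.6 14.1]
300 178 X [-96.  48.] Y [-6.7 -2.2  5.8 13.  14.9]
310 334 X [-95.  46.] Y [-8.3 -7.1 -2.5  8.8 13.7]
320 221 X [-96.  18.] Y [-0.2  1.8  4.6  8.8 13.5]
330 46 X [-81.  -1.] Y [ 2.2  3.5  8.5 12.9 13.5]
340 41 X [-56. -41.] Y [ 3.6  5.7  9.5 12.3 12.8]
  rod 20 1 1 49 35.6 32.8
  rod 20 -1 1 166 -34.1 26.5
  rod 20 1 -1 47 25.8 -16.1
  rod 20 -1 -1 142 -34.4 -19.3
  rod 40 1 1 21 26.8 15.2
  rod 40 -1 1 20 -32.9 15.1
  rod 40 1 -1 5 25
[... 1652 characters left out ...]
15 1 -1 29 27.7 -31.9
  rod 115 -1 -1 12 -8.3 -32.4
w
190 17 X [63. 69.] Y [-1.  -1.   1.  15.2 16.4]
200 11 X [63. 68.] Y [-1. -1. -0.  1.  1.]
220 230 X [47. 69.] Y [ 8.9  9.1 12.6 16.  16.3]
230 27 X [52. 82.] Y [-4.5 -2.7  8.6 14.7 16. ]
240 12 X [83. 91.] Y [8.1 8.2 8.3 8.4 8.4]
290 41 X [51. 82.] Y [-6.5 -3.7  6.3  9.  13.3]
300 106 X [52. 86.] Y [-8.1 -6.9  0.1 10.5 13.5]
310 791 X [44. 86.] Y [-8.2 -7.5 -3.3  1.   9. ]
320 605 X [50. 92.] Y [ 1.5  1.6  3.2  4.9 10.1]
330 43 X [48. 54.] Y [ 5.3  6.1 10.5 13.4 13.6]
340 88 X [ 7. 54.] Y [-10.2  -7.4  10.   12.7  13.8]
  rod 115 1 1 171 19.7 33.1
  rod 115 -1 1 171 -18.5 32.7
  rod 115 1 -1 183 19.4 -33.4
  rod 115 -1 -1 174 -19.5 -33.1
```

The wrist view shows lid and rack aligned (rack base centre column 323, bar column 323). The clouds put the slot centre at Y≈0 and show the lid hanging 2.4° off vertical, bottom toward +tool y. I'll take that tilt out and descend.

```bash
python3 -m pendant '{"gripper":[0,0,0,0,0,0,0],"linear":[[0.04,-0.02,0],[0,0,0],[0,0,0.4],[0,0,0.5],[0,0,0.5],[0,0,0.3],[0,0,0]],"rotation":[[0.3,0,0],[0,0,0],[0,0,0],[0,0,0],[0,0,0],[0,0,0],[0,0,0]]}'
cat > lid.py <<'E'
from h import *
delta([.568,-.194,.1876],-21)
a=np.radians(-21); ey=np.array([np.cos(a),np.sin(a)]); ex=np.array([-np.sin(a),np.cos(a)])
t=env.state()['tool_pos']; print('TCP rack X,Y',((t[:2]-[.568,-.194])@ex).round(4),((t[:2]-[.568,-.194])@ey).round(4))
import sys
for n in ['side','scene']:
    c=cap(n); P=cloud(c).reshape(-1,3)
    cv2.imwrite(f'pics/{n}{sys.argv[1]}.png',cv2.resize(c['color'][100:400,220:440] if n=='side' else c['color'][60:300,180:400],None,fx=2,fy=2))
    d=P[:,:2]-[.568,-.194]; Y=d@ey*1000; X=d@ex*1000; Z=P[:,2]*1000
    for z in range(20,350,20):
        m=(abs(Z-z)<8)&(abs(X)<110)&(abs(Y)<25)&(abs(abs(X)-30)>8)
        if m.sum()>10: print(n,z,m.sum(),'X',np.percentile(X[m],[2,98]).round(0),'Y',np.percentile(Y[m],[2,10,50,90,98]).round(1))
E
python3 lid.py 13
```

```text
time_s: 17.4
tool_pos: [0.5659, -0.1911, 0.2897]
tcp_rot: [0.823, 0.567, -0.012, -0.016]
force: [-0.7, 0.1, -5.1]
width: 0.0105
t 17.4 tcp [ 0.5659 -0.1911  0.2897] w 0.0105 F [-0.71  0.12 -5.08] M [-0.01 -0.03 -0.01]
tool y yaw -20.89 z [-0.0379  0.0129 -0.9992]
world d mm [   2.1   -2.9 -102.1] tool units [-0.06  0.24  3.4 ]
rot units [-0.29  0.01  0.01] tool units after turn [-0.07  0.1   3.4 ]
TCP rack X,Y 0.002 -0.003
side 20 184 X [-91.  82.] Y [-22.9 -18.7  -2.1  20.   24.1]
side 120 46 X [-70.  72.] Y [3.8 3.9 6.9 7.4 7.6]
side 140 81 X [-71.  70.] Y [-1.5  0.2  5.8  7.6  7.8]
side 160 164 X [-94.  92.] Y [-2.9 -0.3  0.3  7.7  7.8]
side 180 173 X [-94.  90.] Y [-12.4  -7.5  -0.    0.4   0.6]
side 200 151 X [-93.  79.] Y [-13.3  -9.9   0.    0.4   0.6]
side 220 146 X [-94.  56.] Y [-12.7  -9.7   0.1   0.4   0.5]
side 240 174 X [-93.  51.] Y [-12.8  -9.1   0.2   7.3   9.1]
side 260 271 X [-93.  17.] Y [-13.4 -11.8  -0.1   5.7   9.1]
side 280 50 X [-53. -47.] Y [-0.1  1.4  5.7  8.4  9.3]
side 300 160 X [-53.  -0.] Y [-20.6 -17.4   4.6  15.1  17.2]
side 320 442 X [-53.  43.] Y [-20.2 -14.2  -1.3  11.7  19. ]
side 340 119 X [-9.  8.] Y [-22.2 -17.  -11.   10.2  18.6]
scene 120 61 X [-68.  74.] Y [-11.6  -9.1   4.6   8.    8.9]
scene 140 59 X [-66.  74.] Y [-4.4 -2.4  5.3  8.4  8.9]
scene 160 114 X [-88.  96.] Y [-2.5 -1.7  1.1  7.9  9. ]
scene 180 111 X [-83.  96.] Y [-12.5  -8.1  -1.1   1.2   2. ]
scene 200 112 X [-87.  96.] Y [-11.4  -6.3  -0.9   0.9   1.7]
scene 220 114 X [-88.  97.] Y [-13.2  -8.7  -1.2   0.6   1.2]
scene 240 126 X [-90.  96.] Y [-11.7  -6.1  -1.1   5.5   6.9]
scene 260 160 X [-83.  98.] Y [-14.7 -12.4  -1.2   5.5   7.9]
scene 280 35 X [-48.  58.] Y [-2.3 -0.6  5.5  8.2  9.1]
scene 300 75 X [-5. 60.] Y [-20.2  -7.5   4.6  16.7  17.3]
scene 320 145 X [-9. 58.] Y [-22.4 -17.2  -1.   17.7  19.8]
scene 340 81 X [-6. 17.] Y [-24.1 -21.2 -12.7  20.1  21.8]
```

View pics/side13.png

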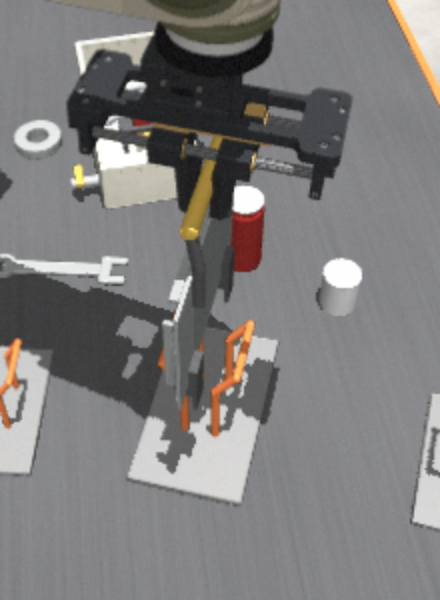

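View pics/scene13.png

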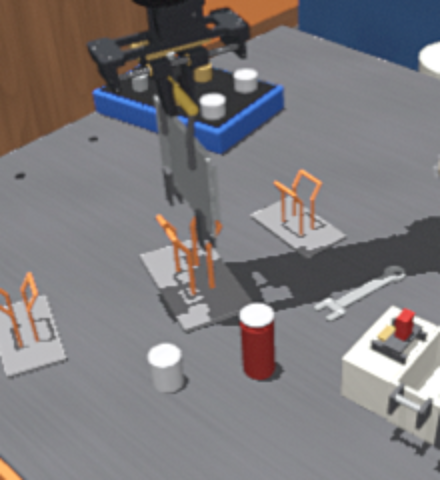

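Now vertical; section spans Y −12.5…0 against a slot of ±11, so I shift it by +6.3 mm and go down further, compensating the tool tilt.

```bash
python3 -m pendant '{"gripper":[0,0,0,0,0,0],"linear":[[0,0.21,0],[0,0,0],[0,0.02,0.4],[0,0.02,0.4],[0,0.02,0.4],[0,0,0]],"rotation":[[0,0,0],[0,0,0],[0,0,0],[0,0,0],[0,0,0],[0,0,0]]}'
python3 lid.py 14
```

```text
time_s: 18.25
tool_pos: [0.573, -0.194, 0.2519]
tcp_rot: [0.823, 0.567, -0.011, -0.015]
force: [0.4, 0.1, -5.5]
width: 0.0102
t 18.25 tcp [ 0.573  -0.194   0.2519] w 0.0102 F [ 0.36  0.09 -5.55] M [0.01 0.01 0.07]
tool y yaw -20.9 z [-0.036   0.0119 -0.9993]
world d mm [ -5.   -0.  -64.3] tool units [-0.06 -0.07  2.15]
rot units [-0.27  0.01  0.01] tool units after turn [-0.06 -0.16  2.14]
TCP rack X,Y 0.0018 0.0047
side 20 152 X [-93.  84.] Y [-24.2 -19.8   2.   19.8  23.6]
side 80 33 X [-70.  70.] Y [10.7 12.2 14.5 15.  15.3]
side 100 60 X [-70.  67.] Y [ 6.5  6.9 12.6 15.2 15.3]
side 120 135 X [-93.  88.] Y [ 4.6  7.3  7.9 15.2 15.5]
side 140 195 X [-92.  89.] Y [-3.8  1.5  7.8 12.9 14.8]
side 160 131 X [-94.  75.] Y [-4.8 -1.4  7.7  8.   8.2]
side 180 121 X [-94.  48.] Y [-5.9 -2.6  7.7  8.1  8.2]
side 200 134 X [-93.  48.] Y [-5.3 -2.4  7.9 13.7 16.1]
side 220 233 X [-93.  14.] Y [-5.6 -4.5  5.1 11.8 16.2]
side 240 78 X [-92.   7.] Y [ 4.5  5.3  8.6 15.5 16.3]
side 260 135 X [-53.  -5.] Y [-12.6  -8.8  11.9  20.5  23.7]
side 280 390 X [-53.  39.] Y [-13.1  -6.7   6.2  16.6  23.5
[... 277 characters left out ...]
16.  16.7]
scene 120 95 X [-89.  96.] Y [ 5.6  6.2  9.3 16.1 17.3]
scene 140 103 X [-85.  97.] Y [-4.1  1.1  7.   9.3 12.7]
scene 160 107 X [-84.  97.] Y [-3.4  0.4  7.   8.9  9.3]
scene 180 107 X [-87.  97.] Y [-4.3  1.2  6.9  8.8  9.4]
scene 200 112 X [-86.  97.] Y [-3.3  1.9  7.1 12.9 15.1]
scene 220 140 X [-86.  96.] Y [-6.8 -4.1  6.8 13.1 15.4]
scene 240 36 X [-85.  59.] Y [ 5.9  7.4 12.8 15.4 16.1]
scene 260 64 X [-6. 59.] Y [-9.6  6.  12.6 23.4 24.1]
scene 280 135 X [-8. 59.] Y [-13.9  -9.2   6.4  18.9  24.6]
scene 300 68 X [-6. 16.] Y [-15.6 -12.8  -5.7  20.6  23.7]
scene 320 15 X [-10.  40.] Y [-16.5 -10.5  -6.3  -5.1  -4.5]
scene 340 50 X [14. 40.] Y [-24.2 -19.6  -6.2  20.   22.9]
```

View pics/side14.png

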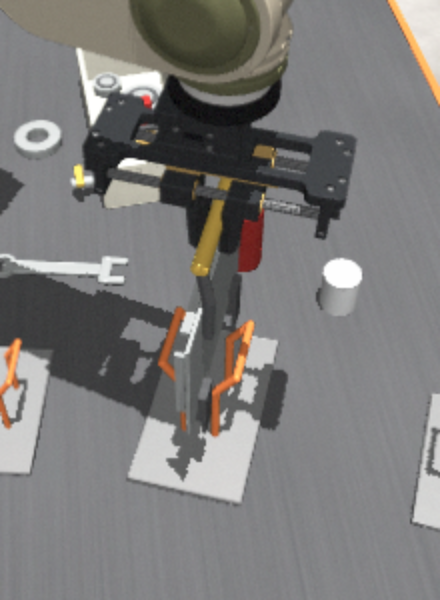

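```bash
python3 -m pendant '{"gripper":[0,0,0,0,0,0],"linear":[[-0.05,0,0.3],[0,0,0.35],[0,0,0.35],[0,0,0.3],[0,0,0.15],[0,0,0]],"rotation":[[0,0,0],[0,0,0],[0,0,0],[0,0,0],[0,0,0],[0,0,0]]}'
python3 lid.py 15
```

```text
time_s: 19.1
tool_pos: [0.5714, -0.1953, 0.207]
tcp_rot: [0.823, 0.567, -0.011, -0.014]
force: [0.4, 0.5, -5.9]
width: 0.0105
t 19.1 tcp [ 0.5714 -0.1953  0.207 ] w 0.0105 F [ 0.44  0.45 -5.92] M [-0.01  0.    0.02]
tool y yaw -20.9 z [-0.0332  0.0103 -0.9994]
world d mm [ -3.4   1.3 -19.4] tool units [ 0.   -0.1   0.65]
rot units [-0.25  0.02  0.01] tool units after turn [ 0.   -0.12  0.65]
TCP rack X,Y -0.0 0.0036
side 20 113 X [-94.  60.] Y [-23.5 -19.3   5.2  22.1  24.3]
side 40 22 X [-73.  62.] Y [12.4 12.6 14.8 15.  15. ]
side 60 41 X [-72.  63.] Y [ 5.8  7.2 12.8 15.  15.1]
side 80 178 X [-95.  85.] Y [ 5.3  7.2  9.1 14.8 15.1]
side 100 128 X [-95.  83.] Y [-6.  -2.5  7.2  7.6  7.8]
side 120 113 X [-95.  55.] Y [-5.5 -2.1  7.2  7.6  7.8]
side 140 100 X [-95.  38.] Y [-6.4 -3.2  7.1  7.5  7.7]
side 160 143 X [-95.  47.] Y [-6.  -2.6  7.2 12.6 15.5]
side 180 273 X [-95.   6.] Y [-6.5 -4.4  5.2  9.1 14.8]
side 200 37 X [-56. -38.] Y [ 6.7  7.4 11.  14.9 15.3]
side 220 134 X [-55.  -7.] Y [-13.6 -11.3  10.6  20.9  23.4]
side 240 327 X [-55.   9.] Y [-14.1  -7.6   5.4  16.4  23.2]

[... 460 characters left out ...]
.1]
scene 120 92 X [-86.  94.] Y [-4.2  0.8  6.3  8.5  9. ]
scene 140 86 X [-86.  95.] Y [-5.7 -1.7  6.2  8.3  8.9]
scene 160 118 X [-83.  95.] Y [-4.   4.4  7.2 13.5 15.6]
scene 180 140 X [-88.  95.] Y [-5.7 -3.2  6.1 12.7 14.4]
scene 200 30 X [-49.  59.] Y [ 4.2  5.1 11.6 14.1 15.9]
scene 220 65 X [-3. 57.] Y [-15.1 -10.8  10.3  22.1  23.5]
scene 240 131 X [-7. 56.] Y [-16.2 -11.4   4.5  21.   24.6]
scene 260 47 X [-6. 13.] Y [-18.1 -15.8  -8.6  19.7  23.6]
scene 280 12 X [-13.  21.] Y [-8.2 -8.1 -7.8 -1.1  8. ]
scene 300 32 X [15. 22.] Y [-24.5 -22.2  -9.5  19.9  22.8]
scene 320 49 X [-19.  22.] Y [-23.8 -20.6  18.6  24.3  24.8]
scene 340 43 X [-14.  22.] Y [-24.6 -20.7  10.4  23.8  24.7]
```

View pics/side15.png

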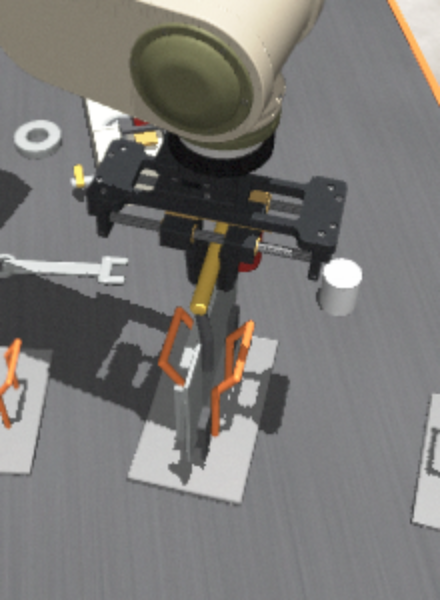

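View pics/scene15.png

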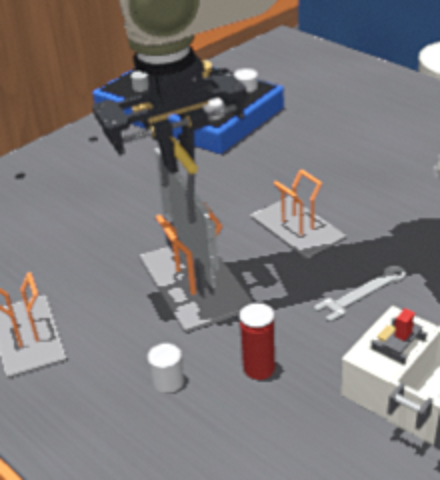

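```bash
python3 -m pendant '{"gripper":[0,0,0,0],"linear":[[0,-0.04,0.2],[0,0,0.2],[0,0,0.1],[0,0,0]],"rotation":[[0,0,0],[0,0,0],[0,0,0],[0,0,0]]}'
python3 -c "
from h import *
delta([.568,-.194,.1876],-21)"
```

```text
time_s: 19.7
tool_pos: [0.5699, -0.1948, 0.192]
tcp_rot: [0.823, 0.567, -0.01, -0.013]
force: [0.0, -0.1, -5.8]
width: 0.01
t 19.7 tcp [ 0.5699 -0.1948  0.192 ] w 0.01 F [ 0.01 -0.07 -5.82] M [-0.04 -0.03 -0.  ]
tool y yaw -20.9 z [-0.0317  0.0094 -0.9995]
world d mm [-1.9  0.8 -4.4] tool units [ 0.   -0.07  0.15]
rot units [-0.24  0.02  0.01] tool units after turn [ 0.   -0.07  0.15]
```

```bash
python3 -m pendant '{"gripper":[0,0,0],"linear":[[0,0,0.1],[0,0,0.08],[0,0,0]],"rotation":[[0,0,0],[0,0,0],[0,0,0]]}'
python3 -c "
from h import *
delta([.568,-.194,.1876],-21)"
```

```text
time_s: 20.08
tool_pos: [0.5699, -0.1949, 0.1865]
tcp_rot: [0.823, 0.567, -0.01, -0.013]
force: [0.0, -0.5, -4.6]
width: 0.0106
t 20.075 tcp [ 0.5699 -0.1949  0.1865] w 0.0106 F [ 0.05 -0.52 -4.65] M [ 0.   -0.03  0.02]
tool y yaw -20.9 z [-0.0311  0.0091 -0.9995]
world d mm [-1.9  0.9  1.1] tool units [ 0.   -0.07 -0.03]
rot units [-0.23  0.02  0.01] tool units after turn [ 0.   -0.07 -0.04]
```

Force starts to fall (−5.8 → −4.6 N), so contact is near. I'll take smaller steps.

```bash
python3 -m pendant '{"gripper":[0,0,0],"linear":[[0,0,0.08],[0,0,0.06],[0,0,0]],"rotation":[[0,0,0],[0,0,0],[0,0,0]]}'
python3 lid.py 16
```

```text
time_s: 20.45
tool_pos: [0.571, -0.1966, 0.1861]
tcp_rot: [0.824, 0.567, -0.009, -0.008]
force: [0.0, 1.2, -5.3]
width: 0.01
t 20.45 tcp [ 0.571  -0.1966  0.1861] w 0.01 F [ 0.02  1.19 -5.32] M [ 0.09  0.06 -0.  ]
tool y yaw -20.94 z [-0.0243  0.0033 -0.9997]
world d mm [-3.   2.6  1.5] tool units [ 0.05 -0.13 -0.05]
rot units [-0.17  0.04  0.01] tool units after turn [ 0.05 -0.12 -0.05]
TCP rack X,Y -0.0014 0.0037
side 20 118 X [-95.  65.] Y [-23.  -19.8  12.6  20.4  23.7]
side 40 42 X [-76.  67.] Y [ 6.2  7.2 14.5 15.3 15.6]
side 60 155 X [-96.  86.] Y [ 4.5  7.3  8.2 14.8 15.2]
side 80 114 X [-96.  82.] Y [-6.  -2.7  7.3  7.7  7.9]
side 100 104 X [-96.  49.] Y [-5.8 -2.2  7.2  7.6  7.7]
side 120 91 X [-95.  21.] Y [-5.3 -2.3  7.1  7.5  7.8]
side 140 134 X [-96.  47.] Y [-6.3 -2.9  7.2 14.1 15.8]
side 160 265 X [-96.   4.] Y [-6.3 -4.3  5.   8.5 14.4]
side 180 42 X [-57. -10.] Y [ 5.7  7.5 12.3 15.5 17.3]
side 200 129 X [-56.  -8.] Y [-14.2 -11.6  10.5  20.9  24. ]
side 220 311 X [-56.   8.] Y [-14.8  -8.3   4.7  14.8  22. ]
side 240 31 X [-12.   6.] Y [-10.4  -9.6  -7.2  -2.1  -0.
[... 516 characters left out ...]
cene 120 88 X [-89.  95.] Y [-4.2  0.1  6.3  8.5  8.9]
scene 140 107 X [-87.  94.] Y [-4.2  0.   7.2 13.8 16.4]
scene 160 133 X [-90.  95.] Y [-6.  -3.8  5.8 13.  15.5]
scene 180 24 X [-50.  56.] Y [ 8.   8.7 12.  14.1 15.5]
scene 200 69 X [-5. 56.] Y [-17.  -13.7   9.   22.2  23.3]
scene 220 122 X [-13.  56.] Y [-15.3 -10.3   3.2  18.5  24.3]
scene 240 30 X [-7. 15.] Y [-16.8 -14.6  -9.5  20.6  23.9]
scene 260 14 X [-12.  22.] Y [-9.1 -8.9 -8.4  3.   9.4]
scene 280 58 X [15. 22.] Y [-23.3 -20.4  -1.2  20.7  24. ]
scene 300 62 X [-17.  22.] Y [-23.7 -22.4   5.4  22.8  23.6]
scene 320 42 X [-17.  22.] Y [-22.7 -19.5   6.   23.2  24.2]
scene 340 14 X [25. 41.] Y [-21.5 -13.    7.6  14.8  17.7]
```

View pics/side16.png

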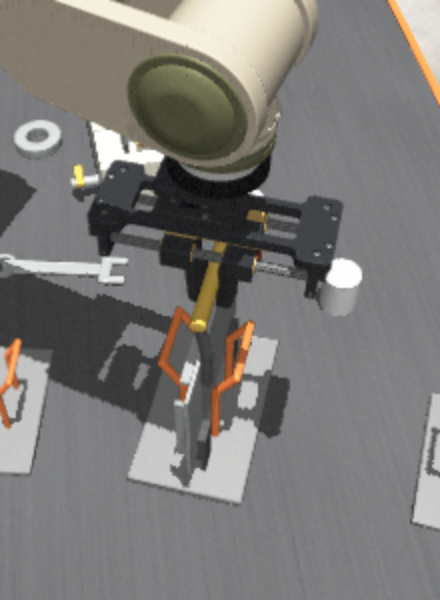

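```bash
python3 -c "
from h import *
s=env.state();print(s['joints'].round(3),s['effort'].round(1)); delta([.568,-.194,.1876],-21); barz()
c=cap('side');P=cloud(c).reshape(-1,3)
hsv=cv2.cvtColor(c['color'],cv2.COLOR_BGR2HSV).reshape(-1,3)
m=(hsv[:,0]>18)&(hsv[:,0]<32)&(hsv[:,1]>130)&(abs(P[:,0]-.57)<.08)&(abs(P[:,1]+.19)<.1)&(P[:,2]>.15)
print(np.percentile(P[m],[2,50,98],axis=0).round(4))"
```

```text
[-0.524  0.525  1.209 -0.01   1.43  -0.157] [  0.7 -51.3 -22.2   0.3   0.    0. ]
t 20.55 tcp [ 0.5711 -0.1968  0.1861] w 0.0105 F [-0.76 -0.35 -1.07] M [-0.1   0.11  0.01]
tool y yaw -20.93 z [-0.0244  0.003  -0.9997]
world d mm [-3.1  2.8  1.5] tool units [ 0.05 -0.13 -0.05]
rot units [-0.17  0.04  0.01] tool units after turn [ 0.05 -0.13 -0.05]
bar top-TCP 0.0342 xy-TCP [0.0153 0.0371] [ 308  166   32   79 2407]
[[ 0.5494 -0.2486  0.2111]
 [ 0.5651 -0.2177  0.2198]
 [ 0.6079 -0.1693  0.2818]]
```

```bash
python3 -m pendant '{"gripper":[0,0],"linear":[[0,0,0.05],[0,0,0]],"rotation":[[0,0,0],[0,0,0]]}'
python3 -m pendant '{"gripper":[0.15,0.25,0.4,0.6],"linear":[[0,0,0],[0,0,0],[0,0,0],[0,0,0]],"rotation":[[0,0,0],[0,0,0],[0,0,0],[0,0,0]]}'
python3 lid.py 17 | head -30
python3 -c "
from h import *
barz()
c=cap('wrist');cv2.imwrite('pics/w17.png',c['color'])"
```

```text
time_s: 20.9
tool_pos: [0.5717, -0.1974, 0.186]
tcp_rot: [0.824, 0.567, -0.009, -0.006]
force: [-0.5, 0.2, -4.0]
width: 0.0104
time_s: 21.4
tool_pos: [0.5719, -0.1971, 0.1858]
tcp_rot: [0.824, 0.567, -0.008, -0.007]
force: [-0.5, 0.6, 0.7]
width: 0.0398
t 21.4 tcp [ 0.5719 -0.1971  0.1858] w 0.0398 F [-0.52  0.57  0.7 ] M [-0.04 -0.07 -0.01]
tool y yaw -20.93 z [-0.0211  0.0013 -0.9998]
world d mm [-3.9  3.1  1.8] tool units [ 0.05 -0.16 -0.06]
rot units [-0.14  0.05  0.01] tool units after turn [ 0.05 -0.16 -0.06]
TCP rack X,Y -0.0015 0.0048
side 20 113 X [-95.  63.] Y [-23.  -16.2  14.8  21.   24.2]
side 40 41 X [-78.  60.] Y [ 5.1  8.6 15.  16.1 16.2]
side 60 138 X [-96.  70.] Y [ 6.2  8.2  9.7 15.7 16.1]
side 80 102 X [-96.  71.] Y [-4.5 -0.8  8.4  8.6  8.7]
side 100 107 X [-96.  61.] Y [-4.  -0.6  8.3  8.7  8.9]
side 120 99 X [-96.  49.] Y [-5.  -1.7  8.4  8.7  8.9]
side 140 147 X [-96.  50.] Y [-4.5 -0.9  8.6 14.6 17.3]
side 160 320 X [-96.  46.] Y [-4.9 -2.5  7.1 12.6 16.3]
side 180 51 X [-57.  46.] Y [-17.6 -14.9  12.6  16.1  17.2]
side 200 102 X [-57.  47.] Y [-24.  -22.1 -1
[... 251 characters left out ...]
 20.6]
side 300 221 X [-22.  14.] Y [-23.5 -17.2   4.6  23.8  24.5]
side 320 67 X [-21. -17.] Y [-22.4 -19.3   5.7  24.1  24.7]
scene 20 42 X [-68.  71.] Y [ 0.1  1.4 14.  16.9 17.3]
scene 40 45 X [-67.  91.] Y [ 6.2  8.  13.4 16.3 16.7]
scene 60 61 X [-66.  94.] Y [ 5.1  7.8 10.  16.4 16.9]
scene 80 88 X [-88.  93.] Y [-4.2  0.2  8.7  9.8 10.2]
scene 100 87 X [-87.  94.] Y [-2.7  5.3  8.5  9.5  9.9]
scene 120 83 X [-67.  93.] Y [-3.8 -0.6  7.7  9.6 10.5]
scene 140 98 X [-50.  94.] Y [-3.1  0.3  8.6 14.8 17.1]
scene 160 121 X [-62.  93.] Y [-6.4 -3.9  7.  13.3 17.6]
scene 180 24 X [-48.  56.] Y [-22.3 -18.8   9.5  13.4  14. ]
bar top-TCP 0.0344 xy-TCP [0.016 0.037] [ 310  167   32   78 2332]
```

View pics/w17.png

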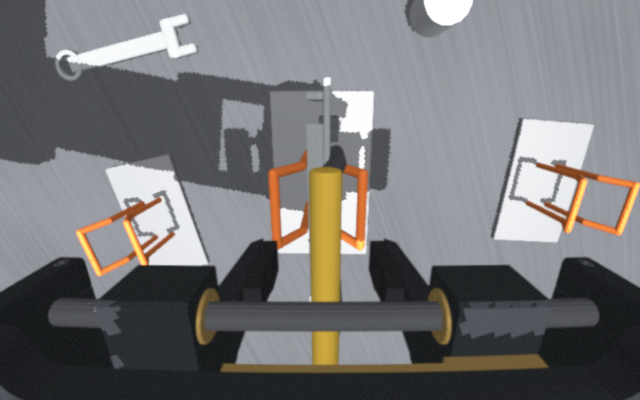

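View pics/side17.png

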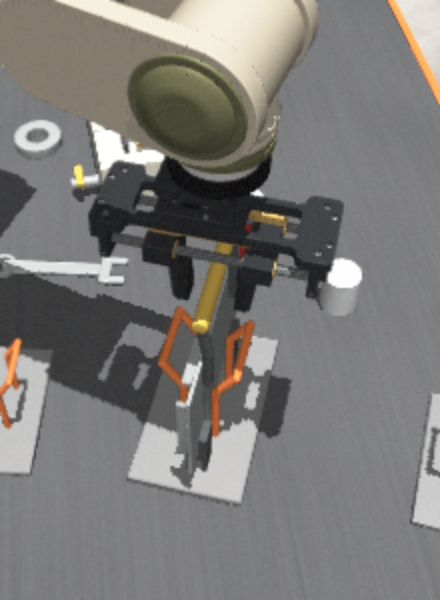

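Lid stands free, fingers (275 and 375) clear of the bar at 325. Retreat upward.

```bash
python3 -m pendant '{"gripper":[0.6,0.6,0.6,0.6,0.6,0.6,0.6],"linear":[[0,0,-0.3],[0,0,-0.5],[0,0,-0.7],[0,0,-0.9],[0,0,-0.9],[0,0,-0.9],[0,0,0]],"rotation":[[0,0,0],[0,0,0],[0,0,0],[0,0,0],[0,0,0],[0,0,0],[0,0,0]]}'
python3 lid.py 18 | grep -v "side [23]\|scene [23]"
python3 -c "
from h import *
c=cap('wrist');cv2.imwrite('pics/w18.png',c['color'])
P=cloud(c); hsv=cv2.cvtColor(c['color'],cv2.COLOR_BGR2HSV);H,S,V=[hsv[...,i] for i in range(3)]
m=(H>18)&(H<32)&(S>130)&(V>60)&(P[...,2]>.18)&(P[...,2]<.24);print('bar',P[m].mean(0),np.percentile(P[m][:,2],98))
c=cap('scene');P=cloud(c); hsv=cv2.cvtColor(c['color'],cv2.COLOR_BGR2HSV);H,S,V=[hsv[...,i] for i in range(3)]
m=((H<5)|(H>172))&(S>150)&(P[...,2]>.1)&(P[...,1]>.1)&(P[...,1]<.2)&(P[...,2]<.13);print('grip',P[m].mean(0))
cv2.imwrite('pics/c18.png',c['color'])
"
```

```text
time_s: 22.48
tool_pos: [0.5746, -0.1972, 0.3224]
tcp_rot: [0.824, 0.567, -0.007, -0.004]
force: [0.8, 0.1, -0.9]
width: 0.0529
t 22.475 tcp [ 0.5746 -0.1972  0.3224] w 0.0529 F [ 0.82  0.13 -0.9 ] M [-0.01  0.   -0.02]
tool y yaw -20.93 z [-0.0156 -0.0018 -0.9999]
world d mm [  -6.6    3.2 -134.8] tool units [ 0.05 -0.18  4.5 ]
rot units [-0.1   0.05  0.01] tool units after turn [ 0.02 -0.24  4.49]
TCP rack X,Y -0.0006 0.0073
side 40 43 X [-85.  61.] Y [-2.4  8.2 14.7 16.1 16.3]
side 60 154 X [-96.  90.] Y [ 6.3  8.2  9.6 15.6 16.2]
side 80 104 X [-96.  80.] Y [-4.5 -0.9  8.3  8.6  8.8]
side 100 104 X [-96.  61.] Y [-4.  -0.6  8.3  8.7  8.9]
side 120 98 X [-96.  50.] Y [-5.2 -2.4  8.4  8.7  8.9]
side 140 157 X [-96.  87.] Y [-4.6  0.6  8.6 14.9 17.3]
side 160 335 X [-96.  89.] Y [-4.9 -2.3  7.2 14.1 17.2]
side 180 66 X [-57.  48.] Y [ 7.7  9.3 13.3 16.7 17.2]
scene 40 48 X [-68.  93.] Y [ 7.1  8.5 14.  16.8 17.1]
scene 60 62 X [-61.  94.] Y [ 5.3  7.6 10.4 16.5 17.1]
scene 80 89 X [-87.  93.] Y [-5.1 -0.4  8.5  9.7 10.3]
scene 100 98 X [-91.  94.] Y [-3.3  1.9  7.8  9.7 10.3]
scene 120 82 X [-91.  93.] Y [-3.7 -0.7  8.   9.6 10.1]
scene 140 111 X [-89.  94.] Y [-3.  -0.1  8.5 14.8 17.1]
scene 160 142 X [-90.  92.] Y [-5.8 -3.7  6.9 14.7 17.2]
scene 180 33 X [-52.  55.] Y [ 6.8  8.  11.6 14.3 15.2]
bar [ 0.57514159 -0.19391668  0.21849015] 0.2206133606189419
grip [0.53995237 0.15715515 0.11521939]
```

View pics/c18.png

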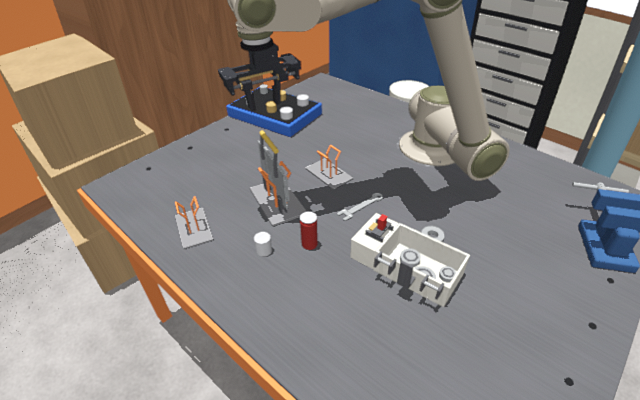

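View pics/side18.png

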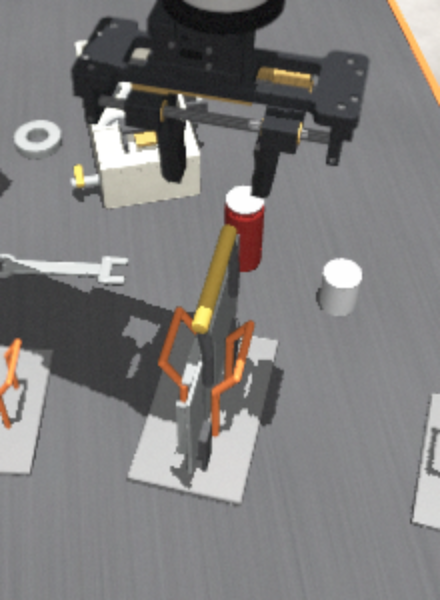

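```bash
python3 -c "
from h import *
print(env.finish_job())"
```

```text
the job is handed in; nothing more can be done
None
```

The lid is off the tank and standing upright in the large drip rack. I handed the job in at about 22.8 s of the 64 s allowed; no verdict is reported.

**What I did**
- **Release:** I pushed the red slide out until it met its stop (23 N) and let it spring back. The camera then showed the slide home and the brass catch clear of the lid.
- **Lid:** I gripped the yellow bar and swung the lid to about 90° on its pins. I then lifted it about 50 mm straight up and carried it over the bystanders. I lowered it into the rack until the force reading showed the base taking its weight, then opened the fingers and backed off.

**Last checks**
- The lid stood still and close to vertical, with its plate inside the slot. Its bar was at about 0.213 m, where the task puts it.
- The bar was within about 8 mm of the rack's middle.
- The fingers were about 80 mm above the bar with no contact force.
- The release grip was where it started, and the pictures show the oil can, spanner, bearing ring and sleeve unmoved.

**What disagreed**
- The bar crept about 5 mm up between the pads while the lid was raised, and the finger width read about 10 mm on a 14 mm bar.
- The side and scene cameras differed by 3–6 mm on the rods along the slot and on the rack's middle; across the slot they agreed to about 2 mm.
- The force reading was noisy during touchdown, so I relied mainly on the bar height to confirm that the lid was on the base.

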